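Close up the packed fittings box

TASK

The fittings box is packed: lay its loose lid on it so that it sits fully down on the rim all round. Then swing the clips at both ends of the box up and in until each one snaps fully shut over the edge of the lid. Leave the roll of tape and the paint scraper that lie behind the work where they are.

Things in the scene. Friction and masses are not known exactly. Their poses are not given: they have to be found in the camera images.
- fittings_box: grey open plastic box packed with electrical fittings, standing firm on the worktop (it does not slide). Origin: centre of its underside; z up, y along its long side (ends with clips at +y and -y), x along its short side. Outer walls 126 (x) by 176 (y) by 70 mm high, walls 4 mm thick, a rim flange standing out 4 mm; all contents lie below 52 mm.
- box_rim (a point): centre of the box's mouth, level with the top of its rim, 70 mm above the worktop; axes as the box's.
- lid_handle (a point): centre of the strap handle's bar on the loose grey lid, which starts flat on the worktop, right side up, this point 33 mm above the worktop. The bar is 100 mm long (y), 18 mm wide (x) and 16 mm thick, its top 8 mm above this point; except under its ends the handle is open, with 10 mm between bar and plate. Take it across x. The lid is 134 (x) by 184 (y) mm, 160 g more or less, the same either way round; its plate is 6 mm thick, top 18 mm and underside 24 mm below this point.
- lid_seat (a point): centre of the underside of the lid's plate, 24 mm below lid_handle, axes as the lid's. A tapered lip 9 mm deep stands below the plate and locates in the box's mouth with 4 mm of play on each side at its lower edge and 2 mm when fully down. Lid fully down: this point meets box_rim.
- clip_left (a joint): angle of the clip on the box's +y end (rad): 0 = leaning fully outward (as it starts), 0.6 = shut, upright against the end wall with its hook over the lid. A spring strut holds it at either end of its swing: pushed inward past about 0.3 rad it snaps shut by itself (about 0.08 N m to overcome, some 2 to 5 N by a finger).
- clip_right (a joint): the same for the clip on the box's -y end.
- clip_left_tab (a point): middle of the finger tab atop the +y clip, a black strap 52 mm wide (box's x; tab 44 mm), tab end 54 mm from the hinge, hook on the inner side. Push the tab's outer face toward the box. Leaning out, this point is 126 mm from the box's centre along +y and 78 mm above the worktop, the tab's outermost edge 131 and 82 mm; shut, 99 and 88 mm, the tab's outer edge then 102 mm from the centre.
- clip_right_tab (a point): the same for the -y clip.
- clip_left_hinge (a point): hinge axis of the +y clip (along the box's x), 97 mm from the box's centre and 40 mm above the worktop.
- clip_right_hinge (a point): the same for the -y clip.
- tape_masking: roll of tan tape, 94 mm across and 25 mm high, lying behind the work; bystander, origin under its middle.
- paint_scraper: paint scraper 172 mm long lying behind the work at the right; bystander, origin under its middle.

How it is judged (in metres and radians):
On the way, in this order (a step that is already met when the one before it is completed fails the run):
1. the lid sits fully down on the rim (horizontal distance between lid_seat and box_rim below 0.007 m and z of lid_seat in the frame of box_rim between -0.004 and 0.0025 m and angle between lid_seat's own z axis and vertical below 0.03 rad and angle between the y axis of lid_seat and the y axis of box_rim, either way round below 0.1 rad), for 0.2 s.
2. both end clips are snapped shut over the lid (value of joint each of clip_left, clip_right above 0.53 rad), for 0.2 s.
At the end, for the whole second after the job is handed in: The lid lies level on the box (centred within 7 mm, turned less than 0.1 rad, gap to the rim under 2.5 mm) and both end clips are snapped shut over it (within 0.07 rad of fully shut) (all of step 1 and all of step 2); the robot touches nothing.
It fails at once if the tape roll or the paint scraper is shifted by more than 30 mm (distance of any of tape_masking, paint_scraper from where it was at the start of the episode above 0.03 m).
It also fails if it takes over 58 s, if anything falls off the work surface, if the arm or the gripper's body presses on something with over 40 N, if the wrist force passes 120 N, or if a joint passes its speed limit or range.

ROBOT

A 6-joint arm with a two-finger parallel gripper is mounted at the origin on a cart in front of the work surface, level with it; the furniture and walls round the work are solid. World frame = base frame: x ahead of the robot, y to its left, z up, the work surface at z = 0. Lengths are in mm, angles in degrees, forces in N, time in s.
With the tool pointing down it reaches from about 300 to 850 mm from the base axis. Payload 4.2 kg.
Tool frame: the origin (TCP) lies on the centre line of the jaws, within the pads' length; the fingertips stand 14 mm ahead of it and the grasp point (between the pads) lies 5 mm behind it; x points along the fingers, y is the direction in which the jaws open and shut, and the axes are right-handed (so a half turn about x gives the same grasp; the last joint's range is limited). The gripper opens to 91 mm and grips with 3 to 60 N. Pads are 32 mm wide; open, the fingers measure 118 mm over their backs; the gripper's body (76 mm by 178 mm) begins 60 mm behind the grasp point.
Start: joints at [63.369, 18.312, 89.639, -0, 72.044, -1.146], TCP at [247.415, 519.067, 197.576] pointing down, gripper open.
Joint ranges: [-177.97, 177.97], [-48.28, 115.42], [12.27, 149.76], [-77.06, 257.06], [2.81, 150.46], [-146.56, 146.56]. Speed limits (degrees/s): [147.25, 147.25, 180, 180, 180, 180].

INTERFACE

Orientations are given as [roll, pitch, yaw] about the fixed x, y, z axes, in that order (R = Rz(yaw) Ry(pitch) Rx(roll)).
In Python, from workcell import readout, optics, env gives the robot as it stands.
- The arm moves only by the shell command python3 -m creep 'ROWS' [OPENING] [FORCE]. ROWS is JSON, a list of rows, each an object with "translation": the shift along the world's x, y, z in cm, a list of three; "delta_rot": the turn, a rotation vector about the world's x, y, z in rad, a list of three. In form: [{"translation": [dx, dy, dz], "delta_rot": [rx, ry, rz]}, ...]. A call has 1 to 5 rows; each row shifts and turns the commanded pose from where the row before left it; what a row does not reach is not made up. A row lasts 1/12 s, in which the tool goes at most 41.7 mm and 7.16 degrees, less where a joint would pass 70% of its speed; a pose out of reach is approached as far as the arm can. A call with a gripper value outside its range is refused whole. OPENING is the gripper's target within -1 to 1 (fully open at 1, half-way at 0, shut at -1), set as the call begins (- or left out, the last holds). The fingers move at their own pace and stop on an object; FORCE is the grip in N (left out, the last holds). Time passes only in rows, so rows that do not move let the fingers close. It gives the time, the measured TCP pose, the force and the opening at its end, in the units of the state.
- readout.state(): the state, without advancing time (a new reading comes with each control period).
- optics.grab_frame(name): name is "scene" or "top"; returns (picture, depth): 400x640x3 uint8, red, green, blue; 400x640 float32, mm along the optical axis (not along the pixel's ray), 0 where there is no reading.
- optics.camera_params(name): a dict with "mtx" (3x3 intrinsics, pixels), "k1" (the pictures are not rectified: a ray, as slopes to the right and down, at radius r is drawn at 1 + k1 r^2 times it, then the intrinsics apply), "R" (3x3) and "t" (3): a world point X has camera coordinates R X + t. Camera axes: x right, y down, z forward; pixel columns grow to the right and rows downward; lengths in mm; the calibration is good to about 2 mm. A picture is of the moment at which its call begins. camera_params takes no time and is no camera call.
- env.job_done(): hands the job in, once; it reports no verdict.
The state is a dict: "time_s": time; "qpos": joint angles; "qvel": joint speeds; "effort": joint torques, N m; "ee_pos": TCP position; "ee_rot": TCP orientation; "force": force on the tool from outside, world axes, zero at the start; "torque": the same for the moment, N m; "gripper_width": finger opening in mm.
Only numpy, scipy, OpenCV 4.12 (cv2) and the standard library are available. Lean on these libraries where they do the work, as an engineer would, in place of code of your own. Each camera call takes 0.05 s, during which the arm holds its last target.

## Working session

There is one attempt and no reset: what is moved stays moved. The work goes in short steps, Python scripts to look and compute and a shell command to move; the robot and the scene stay as the last step left them, time stands still between calls to the robot, and variables do not carry over. Pictures are saved under pics/ and viewed, and the job is handed in when it is done.

```bash
ls; mkdir -p pics; python3 - <<'E'
from workcell import readout, optics
import cv2, numpy as np
print(readout.state())
for n in ("scene","top"):
    p,d=optics.grab_frame(n); cv2.imwrite(f"pics/{n}0.png",p[:,:,::-1]); np.savez(f"{n}0.npz",p=p,d=d)
    print(n,optics.camera_params(n))
E
```

```text
pics
{'time_s': 0.0, 'qpos': array([ 6.33714495e+01,  1.83517465e+01,  8.97067395e+01, -1.03315414e-03,
        7.20427498e+01, -1.14688875e+00]), 'qvel': array([ 0.03967636, -0.01789429,  0.07721364, -0.02678711, -0.08769043,
       -0.06931964]), 'effort': array([ 7.81135914e-04, -4.12463021e+01, -2.31976354e+01,  7.28213880e-02,
        4.56585386e-02, -1.35243058e-04]), 'ee_pos': array([247.15292684, 518.58376978, 196.71698303]), 'ee_rot': array([ -90.59098213,   89.89875934, -116.07232449]), 'force': array([ 1.15201208, -0.1188285 ,  0.58938442]), 'torque': array([-0.03680346, -0.04778183, -0.01748635]), 'gripper_width': 91.28096937360544}
scene {'mtx': array([[418.39910598,   0.        , 321.59528366],
       [  0.        , 418.39910598, 198.34970752],
       [  0.        ,   0.        ,   1.        ]]), 'k1': -0.0042586284794289015, 'R': array([[ 0.47263901, -0.88116907,  0.01238679],
       [-0.50551063, -0.28260421, -0.81522626],
       [ 0.72185273,  0.37904608, -0.57901011]]), 't': array([-293.04628426,  363.47247993,  942.4913626 ])}
top {'mtx': array([[471.39501223,   0.        , 322.51466611],
       [  0.        , 471.39501223, 209.23071648],
       [  0.        ,   0.        ,   1.        ]]), 'k1': -0.07169658493461391, 'R': array([[ 0.01058315, -0.9999283 ,  0.00560275],
       [-0.99762967, -0.01093948, -0.06793647],
       [ 0.06799289, -0.00487049, -0.99767392]]), 't': array([ -32.90011808,  595.32974745, 1188.88124495])}
```

View pics/scene0.png

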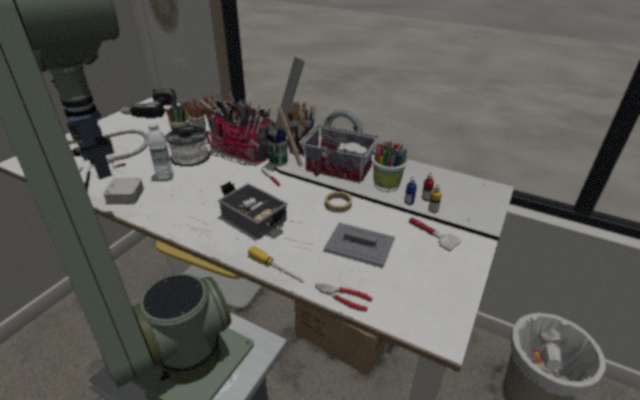

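View pics/top0.png

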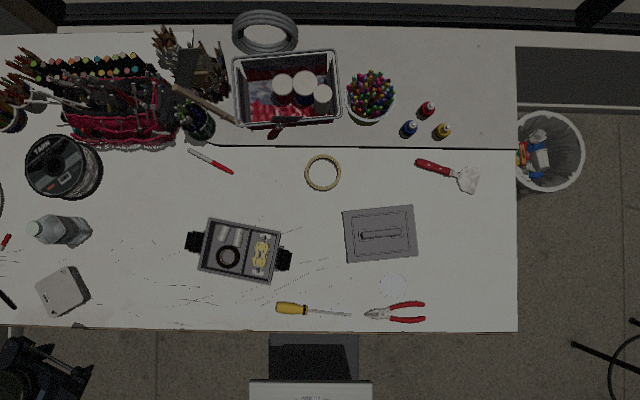

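The top view shows the box near (240,250), with its clips at (193,243) and (284,260). The lid is near (380,233) and its handle bar runs along the picture's width. Next I'll segment both.

```bash
cat > h.py <<'E'
import numpy as np, cv2
from workcell import optics
def ray(name,uv):
    c=optics.camera_params(name); m=c["mtx"];k=c["k1"]
    uv=np.atleast_2d(np.asarray(uv,float)); d=(uv-[m[0,2],m[1,2]])/[m[0,0],m[1,1]]
    s=d.copy()
    for _ in range(20): s=d/(1+k*(s**2).sum(1,keepdims=True))
    r=np.c_[s,np.ones(len(s))]@c["R"]; o=-c["R"].T@c["t"]
    return o,r
def onplane(name,uv,z):
    o,r=ray(name,uv); return o+r*((z-o[2])/r[:,2])[:,None]
def proj(name,X):
    c=optics.camera_params(name); m=c["mtx"]; P=np.atleast_2d(X)@c["R"].T+c["t"]
    s=P[:,:2]/P[:,2:]; s=s*(1+c["k1"]*(s**2).sum(1,keepdims=True))
    return s*[m[0,0],m[1,1]]+[m[0,2],m[1,2]]
def wpts(name,d):
    v,u=np.mgrid[:400,:640]; uv=np.c_[u.ravel(),v.ravel()]
    o,r=ray(name,uv); return (o+r*d.reshape(-1,1)).reshape(400,640,3)
E
python3 - <<'E'
from h import *
f=np.load("top0.npz");p,d=f["p"],f["d"]
W=wpts("top",d)
img=p[:,:,::-1]
a=cv2.resize(img[195:305,170:430],None,fx=3,fy=3,interpolation=cv2.INTER_CUBIC); cv2.imwrite("pics/crop0.png",cv2.convertScaleAbs(a,alpha=1.5))
print("table z",np.median(W[270:300,200:260,2]), [np.round(W[v,u]) for u,v in((380,233),(360,250),(208,240),(240,250))])
hsv=cv2.cvtColor(p,cv2.COLOR_RGB2HSV)
g=(p.max(2)<135)
m=np.zeros((400,640),np.uint8); m[190:300,180:430]=g[190:300,180:430]*255
cs,_=cv2.findContours(m,cv2.RETR_EXTERNAL,cv2.CHAIN_APPROX_NONE)
for c in cs:
    A=cv2.contourArea(c)
    if A>500:
        print(A,cv2.minAreaRect(c))
print(p[233,[335,340,345,350,355]],p[250,[200,205,210]])
zr=W[...,2]; 
for nm,lo,hi,z in(("lidplate",8,22,15),("rim",60,80,70)):
    mm=((zr>lo)&(zr<hi)).astype(np.uint8); mm[:190]=0;mm[300:]=0;mm[:,:180]=0;mm[:,430:]=0
    cs,_=cv2.findContours(mm,0,1); c=max(cs,key=cv2.contourArea)
    print(nm,cv2.contourArea(c),cv2.minAreaRect(c)); q=onplane("top",cv2.boxPoints(cv2.minAreaRect(c)),z);print(q.round(1),q.mean(0).round(1),np.linalg.norm(np.diff(q,axis=0),axis=1).round(1))
E
```

```text
table z 0.628958778397191 [array([ 536., -172.,   42.]), array([ 492., -124.,   12.]), array([513., 258.,  53.]), array([489., 186.,   4.])]
5848.5 ((236.5, 254.0), (90.0, 113.0), 90.0)
3793.0 ((380.2308044433594, 232.71554565429688), (60.4852294921875, 74.16124725341797), 84.05313110351562)
[[137 136 131]
 [136 135 129]
 [ 80  79  81]
 [ 90  90  88]
 [ 91  89  87]] [[12 16 17]
 [17 13 12]
 [63 60 63]]
lidplate 3592.0 ((380.1435546875, 233.43563842773438), (52.04044723510742, 71.64268493652344), 84.2894058227539)
[[ 591.7  -76.5   15. ]
 [ 612.2 -261.1   15. ]
 [ 478.8 -274.3   15. ]
 [ 459.   -90.9   15. ]] [ 535.4 -175.7   15. ] [185.7 134.1 184.5]
rim 3894.0 ((238.69895935058594, 250.8050537109375), (74.5242919921875, 54.95329666137695), 11.888657569885254)
[[439.6 280.7  70. ]
 [571.9 256.   70. ]
 [536.2  75.4  70. ]
 [404.8 101.   70. ]] [488.1 178.3  70. ] [134.5 184.1 133.9]
```

View pics/crop0.png

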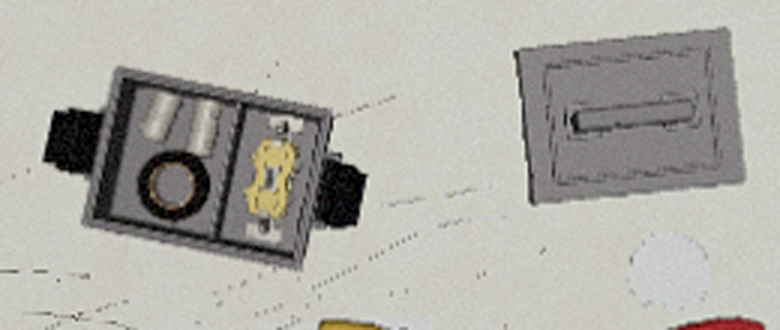

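The outlines match the given sizes: rim 134x184 and lid 134x185. I'll cross-check the positions with the scene camera and the handle bar, then work out the tool turn.

```bash
python3 - <<'E'
from h import *
from workcell import readout
from scipy.spatial.transform import Rotation as Ro
s=readout.state(); R=Ro.from_euler("xyz",s["ee_rot"],degrees=True).as_matrix(); print(R.round(3))
f=np.load("top0.npz");W=wpts("top",f["d"])
z=W[...,2]; m=((z>30)&(z<50)).astype(np.uint8); m[:205]=0;m[265:]=0;m[:,:340]=0;m[:,425:]=0
cs,_=cv2.findContours(m,0,1);c=max(cs,key=cv2.contourArea); q=onplane("top",cv2.boxPoints(cv2.minAreaRect(c)),41);print("bar top",q.round(1),q.mean(0).round(1))
f=np.load("scene0.npz");W=wpts("scene",f["d"]);z=W[...,2]
def rect(mm,zz,nm):
    mm=mm.astype(np.uint8);cs,_=cv2.findContours(mm,0,1);c=max(cs,key=cv2.contourArea)
    P=onplane("scene",c[:,0,:].astype(float),zz)[:,:2].astype(np.float32); r=cv2.minAreaRect(P);print(nm,r)
near=lambda x,y,r:(np.hypot(W[...,0]-x,W[...,1]-y)<r)
rect((z>8)&(z<22)&near(535,-176,125),15,"lid")
rect((z>33)&(z<50)&near(535,-176,80),41,"bar")
rect((z>62)&(z<80)&near(488,178,118),70,"rim")
print(proj("scene",[[535.4,-175.7,41],[488,178,70]]))
E
```

```text
[[-0.001  0.43   0.903]
 [-0.001  0.903 -0.43 ]
 [-1.    -0.002 -0.   ]]
bar top [[ 539.  -124.9   41. ]
 [ 549.9 -223.7   41. ]
 [ 532.2 -225.5   41. ]
 [ 521.4 -126.8   41. ]] [ 535.6 -175.2   41. ]
lid ((531.8265991210938, -175.5450897216797), (136.9561309814453, 183.56564331054688), 6.266035079956055)
bar ((528.2572021484375, -177.4097137451172), (25.99493408203125, 99.33453369140625), 7.302268028259277)
rim ((483.973388671875, 180.81182861328125), (246.443603515625, 137.46456909179688), 79.91609191894531)
[[360.55130158 235.18368977]
 [252.47258029 201.32944944]]
```

```bash
r='{"translation":[1.44,-3.47,0],"delta_rot":[0,0,-0.051]}'; true
python3 -m creep '[{"translation":[1.44,-3.47,0],"delta_rot":[0,0,-0.051]},{"translation":[1.44,-3.47,0],"delta_rot":[0,0,-0.051]},{"translation":[1.44,-3.47,0],"delta_rot":[0,0,-0.051]},{"translation":[1.44,-3.47,0],"delta_rot":[0,0,-0.051]},{"translation":[1.44,-3.47,0],"delta_rot":[0,0,-0.051]}]' 1 30
python3 -m creep '[{"translation":[1.44,-3.47,0],"delta_rot":[0,0,-0.051]},{"translation":[1.44,-3.47,0],"delta_rot":[0,0,-0.051]},{"translation":[1.44,-3.47,0],"delta_rot":[0,0,-0.051]},{"translation":[1.44,-3.47,0],"delta_rot":[0,0,-0.051]},{"translation":[1.44,-3.47,0],"delta_rot":[0,0,-0.051]}]'
```

```text
time_s: 0.52
ee_pos: [319.4, 343.7, 197.1]
ee_rot: [-78.6, 90.0, -118.8]
force: [0.6, -0.3, -0.0]
gripper_width: 91.3
time_s: 0.93
ee_pos: [391.4, 170.2, 197.4]
ee_rot: [-99.0, 90.0, -153.8]
force: [1.3, 0.4, -0.0]
gripper_width: 91.4
```

```bash

python3 -m creep '[{"translation":[1.44,-3.47,0],"delta_rot":[0,0,-0.051]},{"translation":[1.44,-3.47,0],"delta_rot":[0,0,-0.051]},{"translation":[1.44,-3.47,0],"delta_rot":[0,0,-0.051]},{"translation":[1.44,-3.47,0],"delta_rot":[0,0,-0.051]},{"translation":[1.44,-3.47,0],"delta_rot":[0,0,-0.051]}]'
python3 -m creep '[{"translation":[1.44,-3.47,-1],"delta_rot":[0,0,-0.051]},{"translation":[1.44,-3.47,-2],"delta_rot":[0,0,-0.051]},{"translation":[1.44,-3.47,-2],"delta_rot":[0,0,-0.051]},{"translation":[1.44,-3.47,-2],"delta_rot":[0,0,-0.051]},{"translation":[1.44,-3.47,-2],"delta_rot":[0,0,-0.051]}]'
python3 -m creep '[{"translation":[0,0,0],"delta_rot":[0,0,0]},{"translation":[0,0,0],"delta_rot":[0,0,0]}]'
cat >> h.py <<'E'
def tool():
    from workcell import readout
    from scipy.spatial.transform import Rotation as Ro
    s=readout.state(); R=Ro.from_euler("xyz",s["ee_rot"],degrees=True).as_matrix()
    print(s["time_s"],"pos",s["ee_pos"].round(1),"x",R[:,0].round(3),"yang",np.degrees(np.arctan2(R[1,1],R[0,1])).round(2),"F",s["force"].round(1),"w",round(s["gripper_width"],1),"q",s["qpos"].round(0))
E
python3 -c "import h;h.tool()"
```

```text
time_s: 1.35
ee_pos: [463.4, -3.3, 197.4]
ee_rot: [-139.5, 90.0, 151.1]
force: [1.5, 0.3, 1.1]
gripper_width: 91.0
time_s: 1.77
ee_pos: [534.2, -173.8, 108.0]
ee_rot: [-133.9, 90.0, 142.0]
force: [0.7, 0.3, 1.1]
gripper_width: 91.1
time_s: 1.93
ee_pos: [533.3, -173.1, 107.2]
ee_rot: [-118.5, 89.8, 157.5]
force: [0.1, 0.3, -0.1]
gripper_width: 91.2
1.9333 pos [ 533.3 -173.1  107.2] x [-0.004  0.002 -1.   ] yang 5.93 F [ 0.1  0.3 -0.1] w 91.2 q [-19.  21.  99.   0.  60. -25.]
```

```bash

python3 -m creep '[{"translation":[0.1,-0.1,-2],"delta_rot":[0,0,0.005]},{"translation":[0,0,-2],"delta_rot":[0,0,0]},{"translation":[0,0,-1.5],"delta_rot":[0,0,0]},{"translation":[0,0,-1.0],"delta_rot":[0,0,0]},{"translation":[0,0,-0.6],"delta_rot":[0,0,0]}]'
python3 -c "import h;h.tool()"
python3 - <<'E'
from h import *
p,d=optics.grab_frame("scene"); a=cv2.resize(p[170:290,280:440,::-1],None,fx=4,fy=4,interpolation=cv2.INTER_CUBIC);cv2.imwrite("pics/s1.png",cv2.convertScaleAbs(a,alpha=1.5))
tool()
E
```

```text
time_s: 2.35
ee_pos: [534.6, -171.7, 37.9]
ee_rot: [-131.4, 89.9, 145.1]
force: [0.4, 0.5, 0.6]
gripper_width: 91.4
2.35 pos [ 534.6 -171.7   37.9] x [-0.001  0.001 -1.   ] yang 6.45 F [0.4 0.5 0.6] w 91.4 q [-19.  26. 104.   0.  51. -25.]
2.4 pos [ 534.3 -171.8   37.3] x [-0.002  0.001 -1.   ] yang 6.44 F [ 0.2  0.9 -0.5] w 91.7 q [-19.  26. 104.   0.  51. -25.]
```

View pics/s1.png

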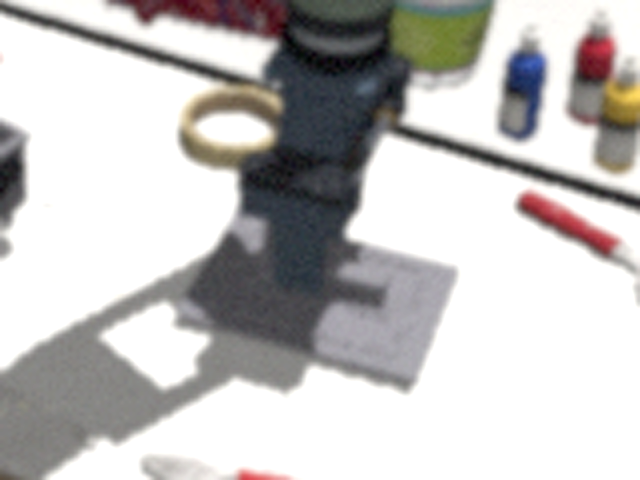

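The fingers straddle the bar near its middle. I'll trim by about 3 mm along y, go down slightly and close.

```bash

python3 -m creep '[{"translation":[0.1,-0.3,-0.2],"delta_rot":[0,0,0]},{"translation":[0,0,-0.2],"delta_rot":[0,0,0]},{"translation":[0,0,0],"delta_rot":[0,0,0]}]'
python3 -m creep '[{"translation":[0,0,0],"delta_rot":[0,0,0]},{"translation":[0,0,0],"delta_rot":[0,0,0]},{"translation":[0,0,0],"delta_rot":[0,0,0]},{"translation":[0,0,0],"delta_rot":[0,0,0]},{"translation":[0,0,0],"delta_rot":[0,0,0]}]' -1 30
python3 -m creep '[{"translation":[0,0,0],"delta_rot":[0,0,0]},{"translation":[0,0,0],"delta_rot":[0,0,0]},{"translation":[0,0,0],"delta_rot":[0,0,0]},{"translation":[0,0,0],"delta_rot":[0,0,0]},{"translation":[0,0,0],"delta_rot":[0,0,0]}]'
python3 -c "import h;h.tool()"
```

```text
time_s: 2.65
ee_pos: [536.7, -176.2, 34.8]
ee_rot: [66.7, 89.9, -16.9]
force: [0.4, 0.5, -0.3]
gripper_width: 91.4
time_s: 3.07
ee_pos: [536.2, -176.0, 34.4]
ee_rot: [78.7, 90.0, -4.9]
force: [-0.6, 0.4, 0.7]
gripper_width: 60.9
time_s: 3.48
ee_pos: [536.2, -176.0, 34.2]
ee_rot: [110.8, 90.0, 27.2]
force: [0.0, 0.4, -0.9]
gripper_width: 27.5
3.4833 pos [ 536.2 -176.    34.2] x [ 0.  0. -1.] yang 6.36 F [ 0.   0.4 -0.9] w 27.5 q [-19.  26. 104.   0.  50. -26.]
```

```bash

python3 -m creep '[{"translation":[0,0,0],"delta_rot":[0,0,0]},{"translation":[0,0,0],"delta_rot":[0,0,0]},{"translation":[0,0,0],"delta_rot":[0,0,0]},{"translation":[0,0,0],"delta_rot":[0,0,0]}]'
python3 -c "import h;h.tool()"
python3 -m creep '[{"translation":[0,0,1],"delta_rot":[0,0,0]},{"translation":[0,0,2],"delta_rot":[0,0,0]},{"translation":[0,0,3],"delta_rot":[0,0,0]},{"translation":[0,0,3],"delta_rot":[0,0,0]},{"translation":[0,0,2],"delta_rot":[0,0,0]}]'
python3 -c "import h;h.tool()"
python3 - <<'E'
from h import *
p,d=optics.grab_frame("scene"); a=cv2.resize(p[150:290,240:440,::-1],None,fx=4,fy=4,interpolation=cv2.INTER_CUBIC);cv2.imwrite("pics/s2.png",cv2.convertScaleAbs(a,alpha=1.5))
tool()
E
```

```text
time_s: 3.82
ee_pos: [536.2, -176.0, 34.2]
ee_rot: [132.5, 90.0, 48.8]
force: [-0.5, -0.2, -0.1]
gripper_width: 1.7
3.8167 pos [ 536.2 -176.    34.2] x [ 0.  0. -1.] yang 6.36 F [-0.5 -0.2 -0.1] w 1.7 q [-19.  26. 104.   0.  50. -26.]
time_s: 4.23
ee_pos: [537.3, -176.4, 147.9]
ee_rot: [65.2, 89.8, -18.4]
force: [1.4, -0.2, 0.3]
gripper_width: 0.6
4.2333 pos [ 537.3 -176.4  147.9] x [ 0.004 -0.001 -1.   ] yang 6.36 F [ 1.4 -0.2  0.3] w 0.6 q [-19.  19.  96.   0.  65. -26.]
4.2833 pos [ 539.4 -177.1  151.5] x [ 0.011 -0.004 -1.   ] yang 6.36 F [0.8 0.  2.3] w 0.4 q [-19.  19.  95.   0.  65. -26.]
```

View pics/s2.png

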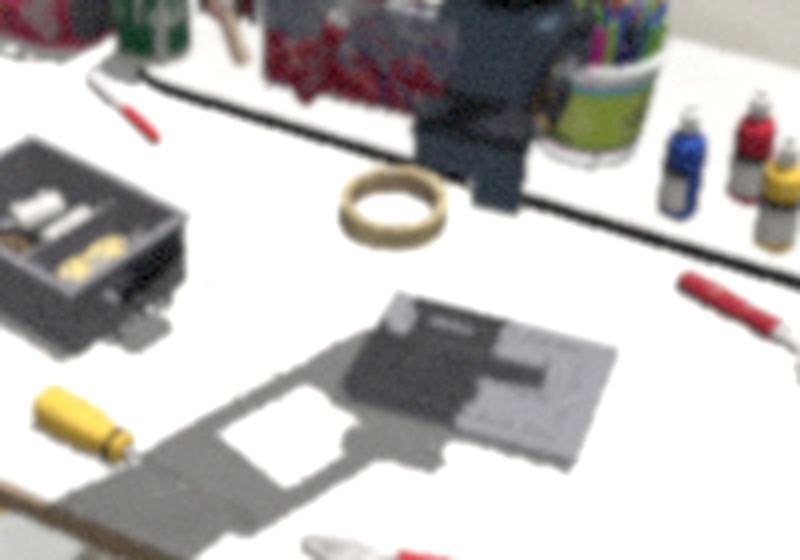

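The gripper closed to about 0.4 mm without taking the bar. The lid still lies flat on the table. I'll check the TCP and bar geometry before trying again.

```bash

python3 - <<'E'
from h import *
from workcell import readout
p,d=optics.grab_frame("top"); a=cv2.resize(p[170:290,300:460,::-1],None,fx=4,fy=4,interpolation=cv2.INTER_CUBIC);cv2.imwrite("pics/t2.png",cv2.convertScaleAbs(a,alpha=1.5)); np.savez("top2.npz",p=p,d=d)
p,d=optics.grab_frame("scene"); np.savez("scene2.npz",p=p,d=d)
tool()
e=readout.state()["ee_pos"]
tip=e-[0,0,14]
q=proj("scene",[tip,e,[541,-225,41],[530,-126,41],[536,-176,34],[536,-176,20]]);print(q.round(1),((q-[240,150])*4).round(0))
W=wpts("scene",d)
# points of the gripper around
m=(np.abs(W[...,0]-e[0])<70)&(np.abs(W[...,1]-e[1])<40)&(W[...,2]>60)&(W[...,2]<400)
P=W[m];print("gripper z min",np.percentile(P[:,2],[0.5,2,10]),P[P[:,2]<np.percentile(P[:,2],8)].mean(0))
E
```

```text
4.3833 pos [ 537.3 -176.4  146.7] x [ 0.005 -0.002 -1.   ] yang 6.36 F [ 0.2  0.1 -0.4] w 0.4 q [-19.  19.  96.   0.  65. -26.]
[[363.2 210.2]
 [363.6 206.2]
 [376.8 239.4]
 [344.6 231. ]
 [360.6 236.9]
 [360.3 240.5]] [[493. 241.]
 [494. 225.]
 [547. 358.]
 [418. 324.]
 [482. 348.]
 [481. 362.]]
gripper z min [170.15390641 175.77119834 264.78710464] [ 530.67373437 -187.10884362  198.78551386]
```

View pics/t2.png

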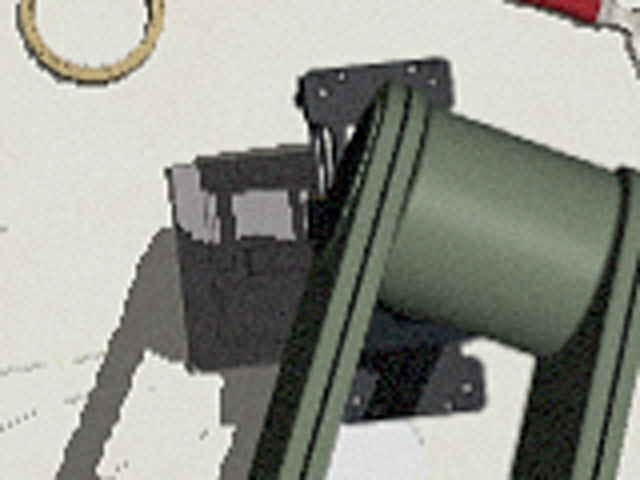

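```bash

python3 - <<'E'
from h import *
f=np.load("scene2.npz");p,d=f["p"],f["d"]
W=wpts("scene",d)
a=cv2.resize(p[120:280,300:420,::-1],None,fx=5,fy=5,interpolation=cv2.INTER_NEAREST);a=cv2.convertScaleAbs(a,alpha=1.8)
cv2.imwrite("pics/s3.png",a[:600])
for v in range(150,235,4):
    print(v,[tuple(W[v,u].round(0).astype(int)) for u in (355,360,364,368,372)])
E
```

```text
150 [(np.int64(492), np.int64(-158), np.int64(343)), (np.int64(509), np.int64(-164), np.int64(336)), (np.int64(499), np.int64(-179), np.int64(345)), (np.int64(502), np.int64(-188), np.int64(346)), (np.int64(507), np.int64(-197), np.int64(346))]
154 [(np.int64(486), np.int64(-161), np.int64(336)), (np.int64(488), np.int64(-174), np.int64(338)), (np.int64(485), np.int64(-186), np.int64(343)), (np.int64(489), np.int64(-194), np.int64(343)), (np.int64(494), np.int64(-203), np.int64(343))]
158 [(np.int64(485), np.int64(-162), np.int64(325)), (np.int64(487), np.int64(-175), np.int64(327)), (np.int64(489), np.int64(-185), np.int64(329)), (np.int64(489), np.int64(-195), np.int64(332)), (np.int64(492), np.int64(-205), np.int64(333))]
162 [(np.int64(486), np.int64(-163), np.int64(313)), (np.int64(490), np.int64(-175), np.int64(314)), (np.int64(487), np.int64(-186), np.int64(319)), (np.int64(490), np.int64(-196), np.int64(320)), (np.int64(501), np.int64(-202), np.int64(317))]
166 [(np.int64(485), np.int64(-164), np.int64(302)), (np.int64(489), np.int64(-176), np.int64(304)), (np.int64(487), np.
[... 3514 characters left out ...]
7), np.int64(-123), np.int64(-3)), (np.int64(619), np.int64(-140), np.int64(2)), (np.int64(629), np.int64(-149), np.int64(-1)), (np.int64(635), np.int64(-161), np.int64(-1)), (np.int64(643), np.int64(-171), np.int64(-2))]
230 [(np.int64(580), np.int64(-139), np.int64(14)), (np.int64(582), np.int64(-155), np.int64(19)), (np.int64(592), np.int64(-164), np.int64(15)), (np.int64(602), np.int64(-174), np.int64(12)), (np.int64(621), np.int64(-180), np.int64(1))]
234 [(np.int64(532), np.int64(-159), np.int64(41)), (np.int64(539), np.int64(-172), np.int64(41)), (np.int64(575), np.int64(-172), np.int64(14)), (np.int64(579), np.int64(-183), np.int64(16)), (np.int64(585), np.int64(-194), np.int64(16))]
```

View pics/s3.png

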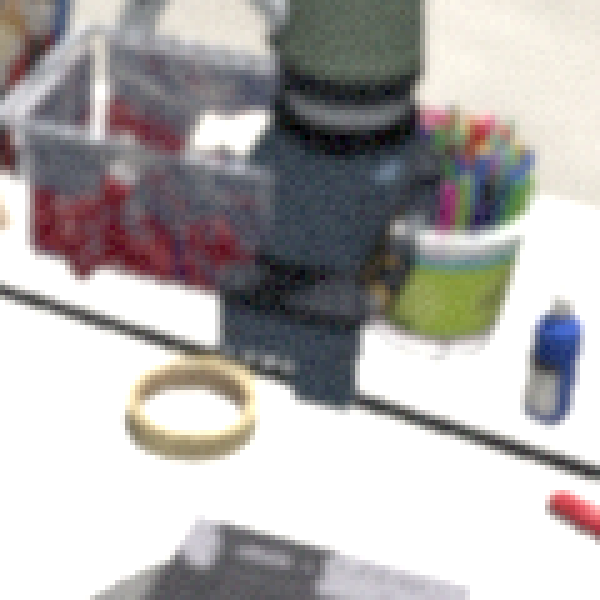

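The depth picture shows the closed fingertips ending near z≈163. The reported TCP z of 147 would put them at 133, so the real fingers sit about 30 mm higher than reported. That explains the miss. I'll measure this offset properly.

```bash

python3 - <<'E'
from h import *
f=np.load("scene2.npz");p,d=f["p"],f["d"]
W=wpts("scene",d)
# finger mask: pts with z 150..235, around
m=(W[...,2]>140)&(W[...,2]<240)&(np.abs(W[...,0]-537)<50)&(np.abs(W[...,1]+177)<45)
v,u=np.nonzero(m);print(u.min(),u.max(),v.min(),v.max())
P=W[m]
for v0 in range(190,206): 
    r=np.nonzero(m[v0])[0]
    if len(r): print(v0,r.min(),r.max(),np.median(W[v0][r],axis=0).round(1))
# rays at bottom corners on plane x=530.5
for uv in [(359,199.6),(371.6,201.6),(359,200.5),(371.6,202.5)]:
    o,r=ray("scene",uv);print((o+r*((530.5-o[0])/r[:,0:1])).round(1))
f=np.load("top2.npz");p,d=f["p"],f["d"];W=wpts("top",d)
m=(W[...,2]>150)&(W[...,2]<330)&(np.abs(W[...,0]-537)<140)&(np.abs(W[...,1]+177)<90)
for v0 in range(180,285,6):
    r=np.nonzero(m[v0])[0]
    if len(r): print(v0,r.min(),r.max(),W[v0,r.min()].round(0),W[v0,r.max()].round(0))
E
```

```text
358 371 194 203
194 358 361 [ 526.6 -166.3  191.7]
195 358 365 [ 526.8 -171.4  189.5]
196 358 371 [ 528.7 -179.9  187.5]
197 358 371 [ 528.9 -180.2  184.6]
198 358 371 [ 529.4 -180.2  180.7]
199 358 370 [ 528.6 -180.   177. ]
200 358 370 [ 529.4 -178.5  172.9]
201 360 370 [ 528.3 -183.4  171.7]
202 364 369 [ 530.4 -187.5  169.4]
203 369 369 [ 532.2 -193.5  167.2]
[[ 530.5 -163.9  169.4]]
[[ 530.5 -201.2  175.7]]
[[ 530.5 -164.1  166.4]]
[[ 530.5 -201.4  172.7]]
186 389 412 [ 625. -158.  290.] [ 626. -204.  292.]
192 375 413 [ 613. -130.  285.] [ 614. -207.  287.]
198 376 390 [ 601. -132.  289.] [ 601. -160.  288.]
204 377 386 [ 591. -137.  266.] [ 589. -152.  291.]
210 378 384 [ 579. -139.  261.] [ 577. -148.  289.]
216 379 382 [ 567. -142.  261.] [ 567. -148.  261.]
222 376 380 [ 555. -137.  250.] [ 554. -143.  268.]
228 377 378 [ 542. -138.  260.] [ 542. -138.  270.]
258 390 415 [ 482. -160.  289.] [ 481. -216.  262.]
264 389 421 [ 470. -158.  289.] [ 470. -223.  286.]
270 387 421 [ 458. -155.  287.] [ 458. -222.  290.]
276 386 389 [ 446. -153.  286.] [ 446. -159.  288.]
```

```bash

python3 -m creep '[{"translation":[-0.3,0.3,0],"delta_rot":[0,0,0]},{"translation":[0,0,-1],"delta_rot":[0,0,0]},{"translation":[0,0,-2],"delta_rot":[0,0,0]},{"translation":[0,0,-2],"delta_rot":[0,0,0]},{"translation":[0,0,-1],"delta_rot":[0,0,0]}]' 0.4
python3 -m creep '[{"translation":[0,0,0],"delta_rot":[0,0,0]},{"translation":[0,0,0],"delta_rot":[0,0,0]},{"translation":[0,0,0],"delta_rot":[0,0,0]},{"translation":[0,0,0],"delta_rot":[0,0,0]},{"translation":[0,0,0],"delta_rot":[0,0,0]}]'
python3 -m creep '[{"translation":[0,0,-1],"delta_rot":[0,0,0]},{"translation":[0,0,-1.5],"delta_rot":[0,0,0]},{"translation":[0,0,-1.5],"delta_rot":[0,0,0]},{"translation":[0,0,-1],"delta_rot":[0,0,0]},{"translation":[0,0,-0.5],"delta_rot":[0,0,0]}]'
python3 - <<'E'
from h import *
tool()
p,d=optics.grab_frame("scene"); a=cv2.resize(p[170:290,280:440,::-1],None,fx=4,fy=4,interpolation=cv2.INTER_CUBIC);cv2.imwrite("pics/s4.png",cv2.convertScaleAbs(a,alpha=1.8))
np.savez("scene4.npz",p=p,d=d)
tool()
E
```

```text
time_s: 4.8
ee_pos: [530.4, -172.0, 80.1]
ee_rot: [-115.6, 89.6, 160.8]
force: [0.5, -0.4, 0.3]
gripper_width: 30.8
time_s: 5.22
ee_pos: [533.9, -173.2, 85.2]
ee_rot: [66.0, 89.9, -17.7]
force: [0.1, 0.3, 0.1]
gripper_width: 62.9
time_s: 5.63
ee_pos: [532.2, -172.7, 27.6]
ee_rot: [-116.2, 89.9, 160.1]
force: [-0.0, 0.3, 0.1]
gripper_width: 64.0
5.6333 pos [ 532.2 -172.7   27.6] x [-0.002  0.001 -1.   ] yang 6.36 F [-0.   0.3  0.1] w 64.0 q [-19.  26. 105.   0.  49. -26.]
5.6833 pos [ 532.1 -172.6   27.3] x [-0.003  0.001 -1.   ] yang 6.36 F [ 0.3 -0.3  0.3] w 64.1 q [-19.  26. 105.   0.  49. -26.]
```

View pics/s4.png

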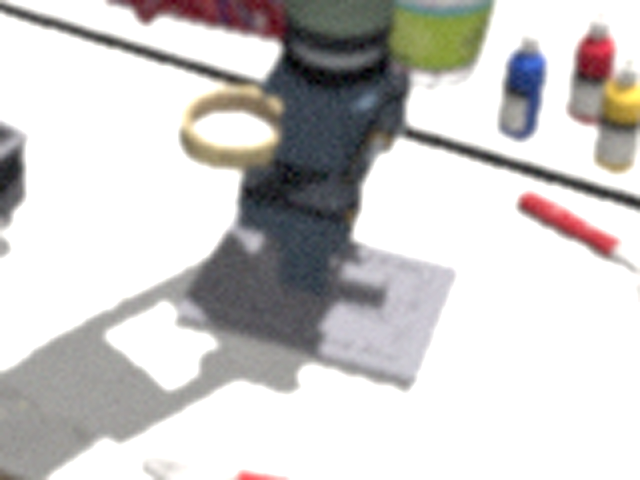

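```bash

python3 - <<'E'
from h import *
f=np.load("scene4.npz");p,d=f["p"],f["d"]
W=wpts("scene",d)
for v in range(228,250,2): print(v,[tuple(int(t) for t in W[v,u].round(0)) for u in (352,355,358,361,364,368)])
E
```

```text
228 [(451, -181, 131), (453, -189, 133), (453, -198, 137), (454, -206, 139), (449, -216, 147), (567, -185, 49)]
230 [(449, -183, 126), (450, -191, 129), (456, -197, 127), (454, -207, 133), (458, -213, 132), (601, -174, 12)]
232 [(487, -167, 85), (486, -177, 90), (488, -185, 92), (453, -207, 126), (455, -215, 128), (590, -179, 14)]
234 [(487, -168, 78), (487, -177, 82), (490, -185, 83), (491, -193, 85), (576, -171, 14), (581, -183, 15)]
236 [(488, -168, 70), (489, -177, 73), (489, -186, 76), (494, -193, 76), (537, -186, 41), (542, -197, 42)]
238 [(489, -168, 62), (492, -176, 62), (489, -186, 70), (494, -194, 69), (534, -188, 36), (537, -199, 39)]
240 [(492, -167, 52), (492, -177, 56), (492, -186, 60), (497, -193, 59), (528, -191, 35), (532, -202, 36)]
242 [(523, -155, 15), (494, -176, 47), (492, -186, 52), (498, -193, 51), (539, -187, 17), (531, -203, 30)]
244 [(514, -159, 15), (519, -167, 15), (521, -175, 17), (529, -182, 14), (531, -191, 16), (537, -201, 16)]
246 [(507, -163, 15), (512, -170, 14), (514, -179, 16), (520, -186, 14), (522, -194, 16), (529, -204, 16)]
248 [(498, -167, 16), (507, -173, 12), (507, -182, 15), (512, -189, 14), (516, -197, 15), (528, -206, 10)]
```

The tips are at z≈46, about 18 mm above the expected 27.3 + 5, so the offset is steady at +33 mm. x and y are centred. I'll descend another 25 mm and close.

```bash

python3 -m creep '[{"translation":[0,0,-1],"delta_rot":[0,0,0]},{"translation":[0,0,-0.8],"delta_rot":[0,0,0]},{"translation":[0,0,-0.4],"delta_rot":[0,0,0]},{"translation":[0,0,-0.3],"delta_rot":[0,0,0]},{"translation":[0,0,0],"delta_rot":[0,0,0]}]'
python3 -m creep '[{"translation":[0,0,0],"delta_rot":[0,0,0]},{"translation":[0,0,0],"delta_rot":[0,0,0]},{"translation":[0,0,0],"delta_rot":[0,0,0]},{"translation":[0,0,0],"delta_rot":[0,0,0]},{"translation":[0,0,0],"delta_rot":[0,0,0]}]' -1 30
python3 -m creep '[{"translation":[0,0,0],"delta_rot":[0,0,0]},{"translation":[0,0,0],"delta_rot":[0,0,0]},{"translation":[0,0,0],"delta_rot":[0,0,0]},{"translation":[0,0,0],"delta_rot":[0,0,0]}]'
python3 -c "import h;h.tool()"
```

```text
time_s: 6.1
ee_pos: [532.9, -172.9, 3.7]
ee_rot: [-118.1, 89.9, 158.3]
force: [0.0, -0.4, 0.5]
gripper_width: 63.7
time_s: 6.52
ee_pos: [533.3, -173.1, 4.5]
ee_rot: [68.1, 90.0, -15.6]
force: [0.2, 0.2, 0.8]
gripper_width: 33.4
time_s: 6.85
ee_pos: [533.5, -173.1, 4.4]
ee_rot: [73.9, 90.0, -9.8]
force: [0.8, 0.3, 0.6]
gripper_width: 17.7
6.85 pos [ 533.5 -173.1    4.4] x [ 0.001 -0.    -1.   ] yang 6.35 F [0.8 0.3 0.6] w 17.7 q [-19.  28. 106.   0.  46. -26.]
```

Width is 17.7 mm, so the bar is gripped. Lifting.

```bash

python3 -m creep '[{"translation":[0,0,1],"delta_rot":[0,0,0]},{"translation":[0,0,2.5],"delta_rot":[0,0,0]},{"translation":[0,0,3.5],"delta_rot":[0,0,0]},{"translation":[0,0,3.5],"delta_rot":[0,0,0]},{"translation":[0,0,2.5],"delta_rot":[0,0,0]}]' -1 45
python3 -c "import h;h.tool()"
python3 -m creep '[{"translation":[-0.3,1.5,0],"delta_rot":[0,0,-0.0303]},{"translation":[-0.4,3,0],"delta_rot":[0,0,-0.0303]},{"translation":[-0.5,3.5,0],"delta_rot":[0,0,-0.0303]},{"translation":[-0.5,3.5,0],"delta_rot":[0,0,-0.0303]},{"translation":[-0.5,3.5,0],"delta_rot":[0,0,-0.0303]}]'
python3 -m creep '[{"translation":[-0.5,3.5,0],"delta_rot":[0,0,-0.0303]},{"translation":[-0.5,3.5,0],"delta_rot":[0,0,-0.0303]},{"translation":[-0.5,3.5,0],"delta_rot":[0,0,-0.0303]},{"translation":[-0.5,3.5,0],"delta_rot":[0,0,-0.0303]},{"translation":[-0.5,3.5,0],"delta_rot":[0,0,-0.0303]}]'
python3 -m creep '[{"translation":[-0.04,2.4,0],"delta_rot":[0,0,0]},{"translation":[0,0,0],"delta_rot":[0,0,0]},{"translation":[0,0,0],"delta_rot":[0,0,0]},{"translation":[0,0,0],"delta_rot":[0,0,0]}]'
python3 - <<'E'
from h import *
tool()
for n in ("scene","top"):
    p,d=optics.grab_frame(n); np.savez(n+"5.npz",p=p,d=d)
    c=p[140:280,180:340] if n=="scene" else p[190:310,160:320]
    a=cv2.resize(c[:,:,::-1],None,fx=4,fy=4,interpolation=cv2.INTER_CUBIC);cv2.imwrite(f"pics/{n}5.png",cv2.convertScaleAbs(a,alpha=1.8))
E
```

```text
time_s: 7.27
ee_pos: [533.7, -173.2, 137.6]
ee_rot: [64.0, 89.8, -19.7]
force: [0.4, -0.8, -1.8]
gripper_width: 17.5
7.2667 pos [ 533.7 -173.2  137.6] x [ 0.003 -0.001 -1.   ] yang 6.36 F [ 0.4 -0.8 -1.8] w 17.5 q [-19.  20.  97.  -0.  63. -26.]
time_s: 7.68
ee_pos: [510.2, -21.8, 134.7]
ee_rot: [-102.1, 90.0, 165.4]
force: [0.3, -0.1, -1.9]
gripper_width: 17.8
time_s: 8.1
ee_pos: [485.2, 153.4, 134.7]
ee_rot: [-27.0, 90.0, -128.1]
force: [1.0, -1.9, -1.9]
gripper_width: 17.6
time_s: 8.43
ee_pos: [485.4, 175.4, 134.3]
ee_rot: [-17.1, 89.9, -118.1]
force: [-0.6, 0.5, -1.9]
gripper_width: 17.7
8.4333 pos [485.4 175.4 134.3] x [-0.    -0.001 -1.   ] yang -10.98 F [-0.6  0.5 -1.9] w 17.7 q [ 19.  16. 103.  -0.  61.  30.]
```

View pics/scene5.png

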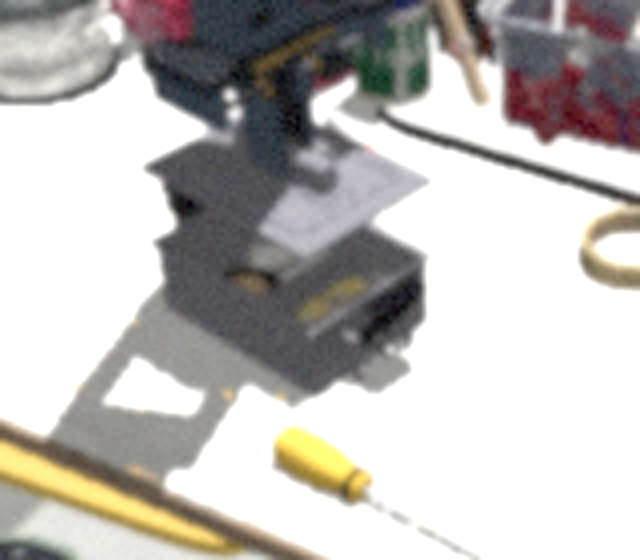

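View pics/top5.png

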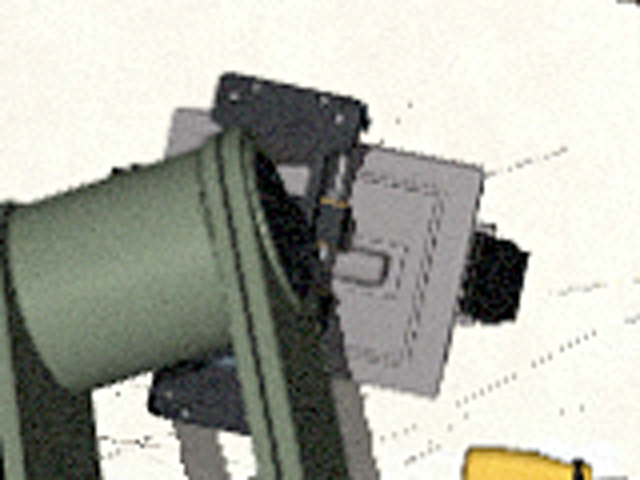

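The lid is held about 60 mm above the box, parallel to it. I'll check its corners in the top view: (280.8,232.5) and (268.3,288.8), with a third near (203,217).

```bash
python3 - <<'E'
from h import *
f=np.load("top5.npz");p,d=f["p"],f["d"];W=wpts("top",d);z=W[...,2]
m=(z>138)&(z<153); m[:190]=0;m[310:]=0;m[:,:160]=0;m[:,320:]=0
print("plate z",np.median(z[m]),m.sum())
zt=145
m=m.astype(np.uint8)
# edge fits: right(-y) edge: last col per row ; top(+x) edge first row per col
R=[(np.nonzero(m[v])[0].max(),v) for v in range(236,284)]
T=[(u,np.nonzero(m[:,u])[0].min()) for u in range(254,278)]
B=[(u,np.nonzero(m[:,u])[0].max()) for u in range(256,266)]
T2=[(u,np.nonzero(m[:,u])[0].min()) for u in range(205,212) if m[:,u].any()]
def line(uv,off):
    P=onplane("top",np.array(uv,float)+off,zt)[:,:2].astype(np.float32)
    l=cv2.fitLine(P,cv2.DIST_HUBER,0,.01,.01).ravel(); return l
th=np.radians(-11.1); ex=np.array([np.cos(th),np.sin(th)]); ey=np.array([-np.sin(th),np.cos(th)]); c=np.array([488.1,178.3])
for n,uv,off in(("-y edge",R,(.5,0)),("+x edge",T,(0,-.5)),("-x edge",B,(0,.5)),("+x edge far",T2,(0,-.5))):
    if len(uv)<3: continue
    l=line(uv,off); dirr=np.degrees(np.arctan2(l[1],l[0])); r=l[2:]-c
    print(n,"dir",dirr.round(2),"in box axes x,y:",(r@ex).round(1),(r@ey).round(1))
E
```

```text
plate z 144.5016918163933 1947
-y edge dir -11.04 in box axes x,y: 2.0 -98.7
+x edge dir 78.46 in box axes x,y: 65.1 -62.6
-x edge dir 79.42 in box axes x,y: -66.7 -79.0
+x edge far dir 72.72 in box axes x,y: 64.8 73.3
```

The lid is 5–6 mm short in y because my rows added up to 34.9 cm instead of 35.4. I'll correct that and descend partway.

```bash

python3 -m creep '[{"translation":[0.12,0.56,0],"delta_rot":[0,0,0]},{"translation":[0,0,-1.5],"delta_rot":[0,0,0]},{"translation":[0,0,-1.5],"delta_rot":[0,0,0]},{"translation":[0,0,-1.0],"delta_rot":[0,0,0]},{"translation":[0,0,-0.5],"delta_rot":[0,0,0]}]'
python3 -m creep '[{"translation":[0,0,0],"delta_rot":[0,0,0]},{"translation":[0,0,0],"delta_rot":[0,0,0]},{"translation":[0,0,0],"delta_rot":[0,0,0]}]'
python3 - <<'E'
from h import *
tool()
for n in ("top","scene"):
    p,d=optics.grab_frame(n); np.savez(n+"6.npz",p=p,d=d)
    c=p[140:280,180:340] if n=="scene" else p[190:310,160:320]
    a=cv2.resize(c[:,:,::-1],None,fx=4,fy=4,interpolation=cv2.INTER_CUBIC);cv2.imwrite(f"pics/{n}6.png",cv2.convertScaleAbs(a,alpha=1.8))
f=np.load("top6.npz");p,d=f["p"],f["d"];W=wpts("top",d);z=W[...,2]
m=(z>92)&(z<108); m[:190]=0;m[310:]=0;m[:,:160]=0;m[:,320:]=0
zt=np.median(z[m]);print("plate z",zt,m.sum())
m=m.astype(np.uint8)
R=[(np.nonzero(m[v])[0].max(),v) for v in range(236,278)]
T=[(u,np.nonzero(m[:,u])[0].min()) for u in range(254,274)]
B=[(u,np.nonzero(m[:,u])[0].max()) for u in range(254,264)]
th=np.radians(-11.1); ex=np.array([np.cos(th),np.sin(th)]); ey=np.array([-np.sin(th),np.cos(th)]); c=np.array([488.1,178.3])
for n,uv,off in(("-y edge",R,(.5,0)),("+x edge",T,(0,-.5)),("-x edge",B,(0,.5))):
    P=onplane("top",np.array(uv,float)+off,zt)[:,:2].astype(np.float32)
    l=cv2.fitLine(P,cv2.DIST_HUBER,0,.01,.01).ravel(); r=l[2:]-c
    print(n,np.degrees(np.arctan2(l[1],l[0])).round(2),(r@ex).round(1),(r@ey).round(1))
# same edge operator on the initial rim
f=np.load("top0.npz");W=wpts("top",f["d"]);z=W[...,2];m=((z>60)&(z<80)).astype(np.uint8); m[:190]=0;m[310:]=0;m[:,:160]=0;m[:,320:]=0
R=[(np.nonzero(m[v])[0].max(),v) for v in list(range(236,246))+list(range(268,276))]
T=[(u,np.nonzero(m[:,u])[0].min()) for u in range(220,270)]
B=[(u,np.nonzero(m[:,u])[0].max()) for u in range(210,260)]
for n,uv,off in(("-y edge",R,(.5,0)),("+x edge",T,(0,-.5)),("-x edge",B,(0,.5))):
    P=onplane("top",np.array(uv,float)+off,70)[:,:2].astype(np.float32)
    l=cv2.fitLine(P,cv2.DIST_HUBER,0,.01,.01).ravel(); r=l[2:]-c
    print("rim",n,np.degrees(np.arctan2(l[1],l[0])).round(2),(r@ex).round(1),(r@ey).round(1))
E
```

```text
time_s: 8.95
ee_pos: [486.3, 180.9, 87.9]
ee_rot: [-58.7, 89.9, -159.8]
force: [-0.1, -0.2, -1.3]
gripper_width: 18.1
time_s: 9.2
ee_pos: [487.7, 181.7, 89.9]
ee_rot: [118.9, 89.9, 17.9]
force: [-0.5, 0.3, -1.7]
gripper_width: 17.9
9.2 pos [487.7 181.7  89.9] x [ 0.001  0.    -1.   ] yang -11.01 F [-0.5  0.3 -1.7] w 17.9 q [ 19.  19. 106.  -0.  55.  30.]
plate z 100.04016557208797 1795
-y edge -11.03 6.2 -91.6
+x edge 79.08 65.9 -52.0
-x edge 79.42 -66.2 -68.2
rim -y edge -9.8 24.3 -92.0
rim +x edge 79.32 66.6 -1.0
rim -x edge 78.87 -65.3 -3.9
```

View pics/scene6.png

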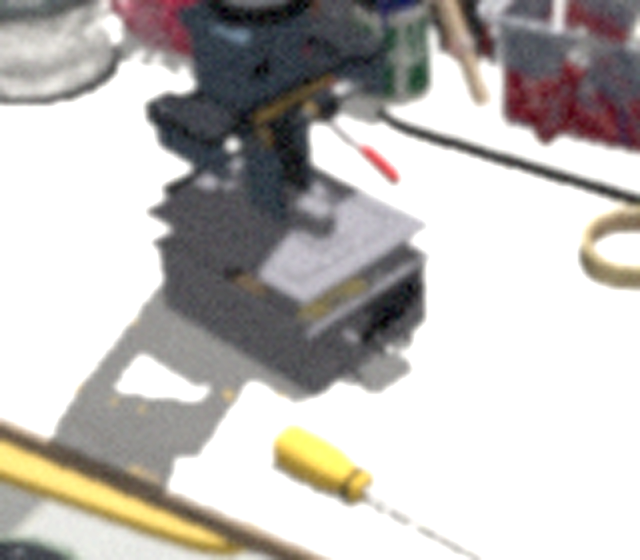

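Aligned within 1 mm. Lowering gently onto the rim.

```bash

python3 -m creep '[{"translation":[0.05,0,-0.8],"delta_rot":[0,0,0]},{"translation":[0,0,-0.5],"delta_rot":[0,0,0]},{"translation":[0,0,-0.3],"delta_rot":[0,0,0]},{"translation":[0,0,-0.2],"delta_rot":[0,0,0]}]'
python3 -c "import h;h.tool()"
python3 -m creep '[{"translation":[0,0,-0.15],"delta_rot":[0,0,0]},{"translation":[0,0,-0.15],"delta_rot":[0,0,0]},{"translation":[0,0,0],"delta_rot":[0,0,0]}]'
python3 -c "import h;h.tool()"
```

```text
time_s: 9.63
ee_pos: [487.0, 181.4, 70.4]
ee_rot: [-58.4, 89.9, -159.4]
force: [-0.4, 0.3, -2.3]
gripper_width: 17.7
9.6333 pos [487.  181.4  70.4] x [-0.001 -0.    -1.   ] yang -11.0 F [-0.4  0.3 -2.3] w 17.7 q [ 19.  20. 107.  -0.  53.  30.]
time_s: 9.88
ee_pos: [487.4, 181.5, 68.0]
ee_rot: [-51.7, 90.0, -152.7]
force: [0.2, 0.7, -1.3]
gripper_width: 18.2
9.8833 pos [487.4 181.5  68. ] x [-0. -0. -1.] yang -11.0 F [ 0.2  0.7 -1.3] w 18.2 q [ 19.  20. 107.  -0.  52.  30.]
```

```bash

python3 -m creep '[{"translation":[0,0,-0.1],"delta_rot":[0,0,0]},{"translation":[0,0,-0.1],"delta_rot":[0,0,0]},{"translation":[0,0,0],"delta_rot":[0,0,0]}]'
python3 -m creep '[{"translation":[0,0,-0.1],"delta_rot":[0,0,0]},{"translation":[0,0,0],"delta_rot":[0,0,0]}]'
python3 -c "import h;h.tool()"
```

```text
time_s: 10.13
ee_pos: [487.5, 181.6, 66.2]
ee_rot: [16.7, 90.0, -84.3]
force: [0.5, 0.3, -1.6]
gripper_width: 17.7
time_s: 10.3
ee_pos: [487.7, 181.6, 65.5]
ee_rot: [112.6, 90.0, 11.6]
force: [-0.7, -0.2, -1.4]
gripper_width: 17.9
10.3 pos [487.7 181.6  65.5] x [ 0.001  0.    -1.   ] yang -11.0 F [-0.7 -0.2 -1.4] w 17.9 q [ 19.  21. 108.  -0.  52.  30.]
```

```bash

python3 -m creep '[{"translation":[0,0,-0.1],"delta_rot":[0,0,0]},{"translation":[0,0,0],"delta_rot":[0,0,0]}]'
python3 -c "import h;h.tool()"
python3 -m creep '[{"translation":[0,0,-0.1],"delta_rot":[0,0,0]},{"translation":[0,0,0],"delta_rot":[0,0,0]}]'
python3 -c "import h;h.tool()"
```

```text
time_s: 10.47
ee_pos: [487.7, 181.7, 65.5]
ee_rot: [117.6, 89.9, 16.6]
force: [-2.6, -0.1, 7.6]
gripper_width: 17.5
10.4667 pos [487.7 181.7  65.5] x [ 0.001  0.    -1.   ] yang -11.0 F [-2.6 -0.1  7.6] w 17.5 q [ 19.  21. 108.  -0.  52.  30.]
time_s: 10.63
ee_pos: [487.7, 181.7, 65.5]
ee_rot: [117.3, 89.9, 16.3]
force: [-4.8, -1.7, 13.9]
gripper_width: 17.6
10.6333 pos [487.7 181.7  65.5] x [ 0.001  0.    -1.   ] yang -11.0 F [-4.8 -1.7 13.9] w 17.6 q [ 19.  20. 108.  -0.  52.  30.]
```

Firm contact at z = 65.5, which is exactly the expected seated height. Releasing and rising.

```bash

python3 -m creep '[{"translation":[0,0,0.2],"delta_rot":[0,0,0]},{"translation":[0,0,0],"delta_rot":[0,0,0]},{"translation":[0,0,0],"delta_rot":[0,0,0]},{"translation":[0,0,0],"delta_rot":[0,0,0]}]' 0
python3 -m creep '[{"translation":[0,0,1],"delta_rot":[0,0,0]},{"translation":[0,0,2],"delta_rot":[0,0,0]},{"translation":[0,0,3],"delta_rot":[0,0,0]},{"translation":[0,0,3],"delta_rot":[0,0,0]},{"translation":[0,0,2],"delta_rot":[0,0,0]}]'
python3 - <<'E'
from h import *
tool()
for n in ("top","scene"):
    p,d=optics.grab_frame(n); np.savez(n+"7.npz",p=p,d=d)
    c=p[140:280,180:340] if n=="scene" else p[190:310,160:320]
    a=cv2.resize(c[:,:,::-1],None,fx=4,fy=4,interpolation=cv2.INTER_CUBIC);cv2.imwrite(f"pics/{n}7.png",cv2.convertScaleAbs(a,alpha=1.8))
W=wpts("top",np.load("top7.npz")["d"]); z=W[...,2]
for u,v in((270,240),(262,280),(268,262),(210,222),(278,240)): print(u,v,W[v,u].round(0))
E
```

```text
time_s: 10.97
ee_pos: [487.5, 181.6, 65.1]
ee_rot: [14.4, 90.0, -86.6]
force: [0.4, -0.5, 0.6]
gripper_width: 41.7
time_s: 11.38
ee_pos: [488.5, 181.9, 178.5]
ee_rot: [119.9, 89.8, 18.9]
force: [0.3, -0.1, -0.2]
gripper_width: 45.7
11.3833 pos [488.5 181.9 178.5] x [ 0.004  0.001 -1.   ] yang -11.0 F [ 0.3 -0.1 -0.2] w 45.7 q [19. 14. 98. -0. 67. 30.]
270 240 [515. 101.  76.]
262 280 [418. 119.  76.]
268 262 [462. 105.  72.]
210 222 [540. 141. 536.]
278 240 [516.  82.  75.]
```

View pics/scene7.png

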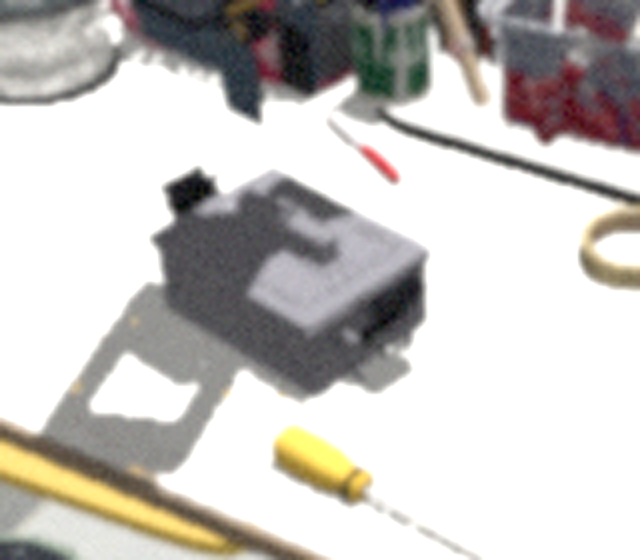

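View pics/top7.png

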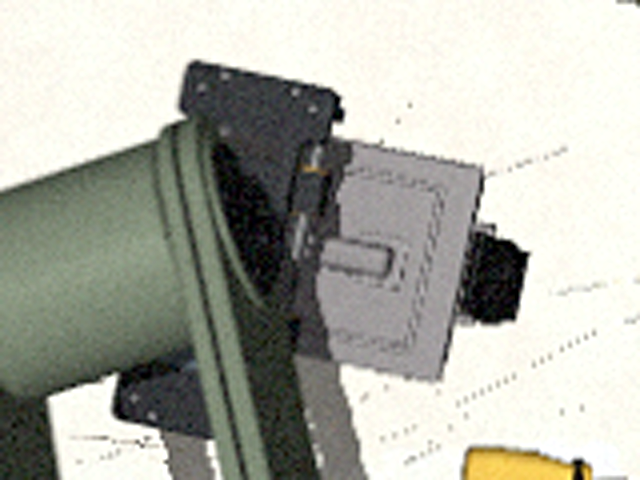

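The lid sits flat: plate top at 76 mm at all sampled points, which is 70 + 6. Next is the +y clip. I'll close the fingers, move outside the tab and descend.

```bash

python3 -m creep '[{"translation":[0.62,3.32,0],"delta_rot":[0,0,0]},{"translation":[0.62,3.32,0],"delta_rot":[0,0,0]},{"translation":[0.62,3.32,0],"delta_rot":[0,0,0]},{"translation":[0.62,3.32,0],"delta_rot":[0,0,0]},{"translation":[0.62,3.32,0],"delta_rot":[0,0,0]}]' -1 30
python3 -m creep '[{"translation":[0,0,0],"delta_rot":[0,0,0]},{"translation":[0,0,-2.5],"delta_rot":[0,0,0]},{"translation":[0,0,-3],"delta_rot":[0,0,0]},{"translation":[0,0,-2],"delta_rot":[0,0,0]},{"translation":[0,0,-0.5],"delta_rot":[0,0,0]}]'
python3 - <<'E'
from h import *
tool()
for n in ("top","scene"):
    p,d=optics.grab_frame(n); np.savez(n+"8.npz",p=p,d=d)
    c=p[110:250,160:320] if n=="scene" else p[190:310,120:280]
    a=cv2.resize(c[:,:,::-1],None,fx=4,fy=4,interpolation=cv2.INTER_CUBIC);cv2.imwrite(f"pics/{n}8.png",cv2.convertScaleAbs(a,alpha=1.8))
tool()
E
```

```text
time_s: 11.9
ee_pos: [518.1, 348.7, 174.3]
ee_rot: [-42.1, 89.9, -143.1]
force: [0.6, -0.9, 0.1]
gripper_width: 15.2
time_s: 12.32
ee_pos: [515.5, 345.3, 90.5]
ee_rot: [-44.3, 89.4, -145.3]
force: [-1.0, -0.5, -1.0]
gripper_width: 0.3
12.3167 pos [515.5 345.3  90.5] x [-0.008 -0.005 -1.   ] yang -11.0 F [-1.  -0.5 -1. ] w 0.3 q [33. 27. 92. -0. 62. 44.]
12.4167 pos [517.5 346.6  93.7] x [-0.003 -0.002 -1.   ] yang -11.01 F [ 0.5 -0.2  0.9] w 0.4 q [33. 27. 91. -0. 62. 44.]
```

View pics/scene8.png

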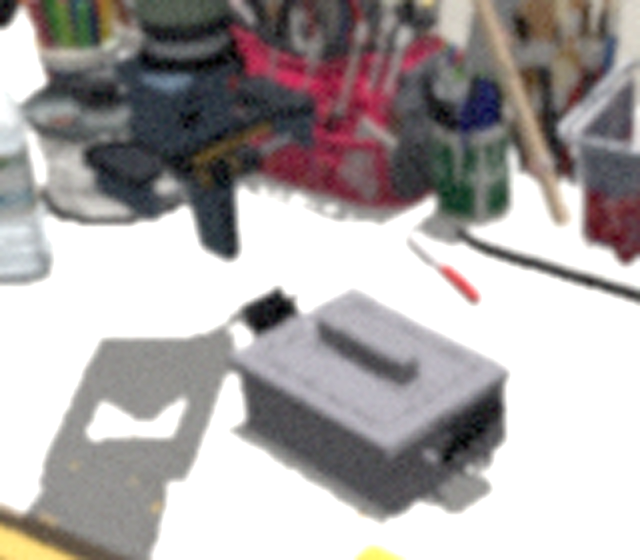

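View pics/top8.png

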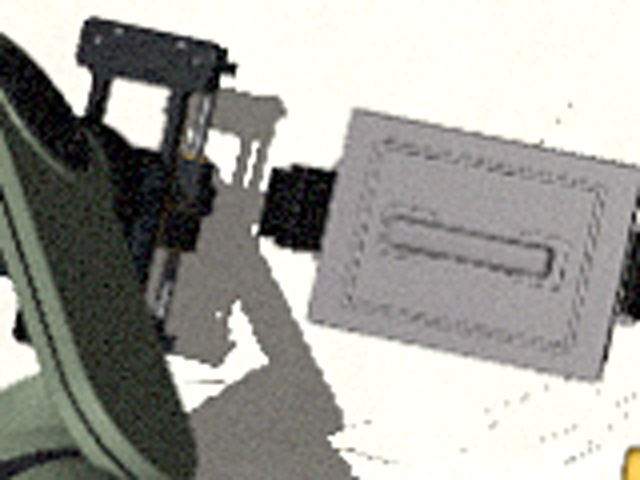

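The lid is on squarely and the fingers are in line with the black tab, outside it. I'll descend to tab height, then sweep inward along the box's -y direction (-0.19, -0.98).

```bash

python3 -m creep '[{"translation":[0,0,-1.5],"delta_rot":[0,0,0]},{"translation":[0,0,-1.5],"delta_rot":[0,0,0]},{"translation":[0,0,-0.8],"delta_rot":[0,0,0]},{"translation":[0,0,0],"delta_rot":[0,0,0]},{"translation":[0,0,0],"delta_rot":[0,0,0]}]'
python3 - <<'E'
from h import *
tool()
p,d=optics.grab_frame("scene"); np.savez("scene9.npz",p=p,d=d)
c=p[110:250,160:320]
a=cv2.resize(c[:,:,::-1],None,fx=4,fy=4,interpolation=cv2.INTER_CUBIC);cv2.imwrite(f"pics/scene9.png",cv2.convertScaleAbs(a,alpha=1.8))
W=wpts("scene",d)
m=(W[...,2]>45)&(W[...,2]<130)&(np.hypot(W[...,0]-518,W[...,1]-345)<35)
for v in np.unique(np.nonzero(m)[0]):
    r=np.nonzero(m[v])[0]; print(v,r.min(),r.max(),np.median(W[v][r],axis=0).round(0))
E
```

```text
time_s: 12.83
ee_pos: [519.0, 347.7, 58.2]
ee_rot: [129.6, 89.9, 28.5]
force: [0.1, 0.3, 1.2]
gripper_width: 0.7
12.8333 pos [519.  347.7  58.2] x [ 0.001  0.001 -1.   ] yang -11.01 F [0.1 0.3 1.2] w 0.7 q [33. 29. 94. -0. 57. 44.]
168 208 220 [508. 356. 128.]
169 208 220 [510. 346. 126.]
170 209 220 [511. 338. 123.]
171 209 220 [509. 338. 120.]
172 209 220 [509. 335. 117.]
173 209 220 [508. 337. 114.]
174 210 220 [509. 335. 110.]
175 210 220 [509. 336. 106.]
176 210 220 [509. 336. 100.]
177 210 221 [510. 335.  96.]
178 211 221 [509. 336.  93.]
179 211 221 [511. 337.  90.]
180 212 221 [511. 335.  86.]
181 213 221 [512. 334.  82.]
182 215 220 [509. 335.  81.]
183 217 218 [510. 335.  76.]
```

View pics/scene9.png

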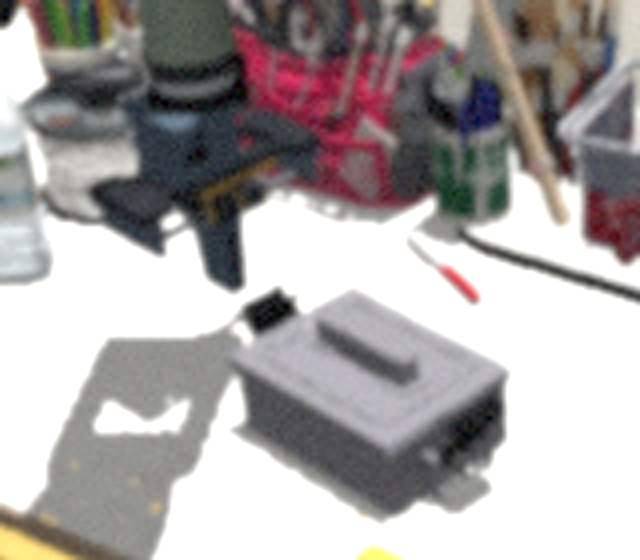

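The tips are at about z 77. I'll go 7 mm lower and then push inward in small rows.

```bash

python3 -m creep '[{"translation":[0,0,-0.7],"delta_rot":[0,0,0]},{"translation":[-0.19,-0.98,0],"delta_rot":[0,0,0]},{"translation":[-0.19,-0.98,0],"delta_rot":[0,0,0]},{"translation":[0,0,0],"delta_rot":[0,0,0]}]'
python3 -c "import h;h.tool()"
python3 -m creep '[{"translation":[-0.1,-0.49,0],"delta_rot":[0,0,0]},{"translation":[-0.1,-0.49,0],"delta_rot":[0,0,0]},{"translation":[-0.1,-0.49,0],"delta_rot":[0,0,0]},{"translation":[0,0,0],"delta_rot":[0,0,0]}]'
python3 -c "import h;h.tool()"
python3 -m creep '[{"translation":[-0.1,-0.49,0],"delta_rot":[0,0,0]},{"translation":[-0.05,-0.25,0],"delta_rot":[0,0,0]},{"translation":[0,0,0],"delta_rot":[0,0,0]}]'
python3 -c "import h;h.tool()"
```

```text
time_s: 13.22
ee_pos: [513.8, 325.7, 50.3]
ee_rot: [-27.4, 89.9, -128.5]
force: [-0.1, 0.8, -0.8]
gripper_width: 0.1
13.2167 pos [513.8 325.7  50.3] x [-0.001 -0.002 -1.   ] yang -11.05 F [-0.1  0.8 -0.8] w 0.1 q [31. 28. 96. -0. 55. 42.]
time_s: 13.55
ee_pos: [511.5, 312.1, 50.5]
ee_rot: [10.3, 89.9, -90.7]
force: [0.2, -0.1, 0.1]
gripper_width: 0.4
13.55 pos [511.5 312.1  50.5] x [-0.    -0.001 -1.   ] yang -11.01 F [ 0.2 -0.1  0.1] w 0.4 q [30. 28. 98. -0. 55. 41.]
time_s: 13.8
ee_pos: [509.5, 304.8, 49.8]
ee_rot: [-34.0, 89.9, -135.0]
force: [0.3, -0.2, -0.4]
gripper_width: 0.4
13.8 pos [509.5 304.8  49.8] x [-0.001 -0.001 -1.   ] yang -11.02 F [ 0.3 -0.2 -0.4] w 0.4 q [30. 27. 99. -0. 54. 41.]
```

```bash

python3 - <<'E'
from h import *
tool()
for n in ("top","scene"):
    p,d=optics.grab_frame(n); np.savez(n+"10.npz",p=p,d=d)
    c=p[110:250,160:320] if n=="scene" else p[190:310,120:280]
    a=cv2.resize(c[:,:,::-1],None,fx=4,fy=4,interpolation=cv2.INTER_CUBIC);cv2.imwrite(f"pics/{n}10.png",cv2.convertScaleAbs(a,alpha=1.8))
E
```

```text
13.8 pos [509.5 304.8  49.8] x [-0.001 -0.001 -1.   ] yang -11.02 F [ 0.3 -0.2 -0.4] w 0.4 q [30. 27. 99. -0. 54. 41.]
```

View pics/scene10.png

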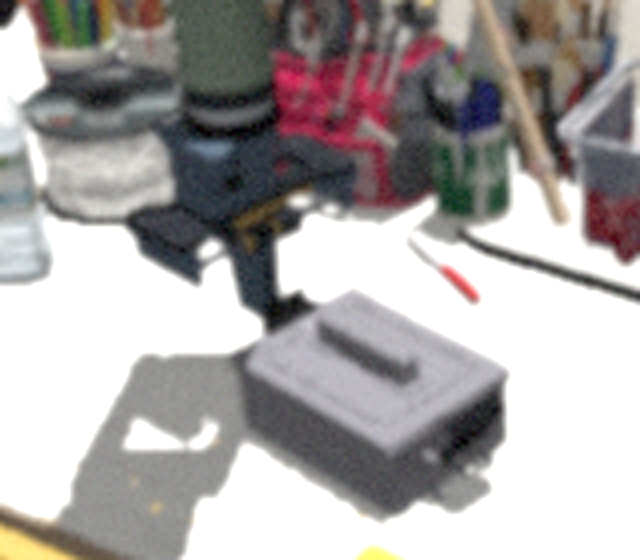

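View pics/top10.png

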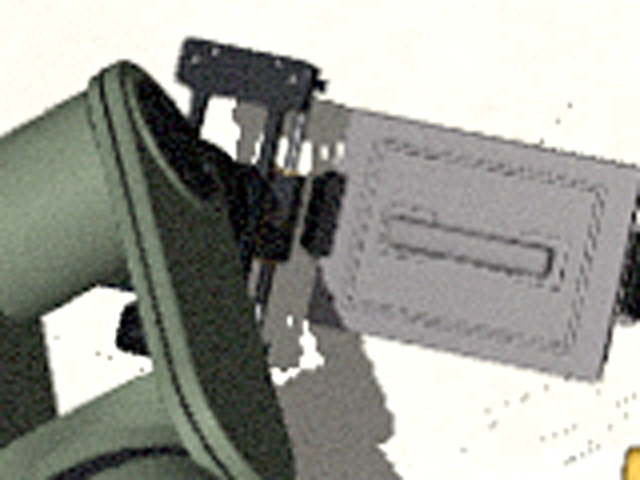

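The +y clip has snapped over: in the top view its tab now overlaps the lid edge at (300–345, 175–255) in the crop. I'll press a few mm further to confirm it is fully shut.

```bash

python3 -m creep '[{"translation":[-0.08,-0.39,0],"delta_rot":[0,0,0]},{"translation":[-0.04,-0.2,0],"delta_rot":[0,0,0]},{"translation":[0,0,0],"delta_rot":[0,0,0]}]'
python3 -m creep '[{"translation":[-0.04,-0.2,0],"delta_rot":[0,0,0]},{"translation":[0,0,0],"delta_rot":[0,0,0]}]'
python3 -m creep '[{"translation":[-0.04,-0.2,0],"delta_rot":[0,0,0]},{"translation":[0,0,0],"delta_rot":[0,0,0]}]'
python3 -c "import h;h.tool()"
```

```text
time_s: 14.15
ee_pos: [508.7, 299.5, 50.2]
ee_rot: [-29.0, 90.0, -130.0]
force: [-0.3, 0.8, 0.0]
gripper_width: 0.3
time_s: 14.32
ee_pos: [508.5, 297.7, 50.2]
ee_rot: [-16.5, 90.0, -117.5]
force: [0.1, -0.4, -0.8]
gripper_width: 0.2
time_s: 14.48
ee_pos: [508.3, 296.0, 50.3]
ee_rot: [143.3, 90.0, 42.3]
force: [0.4, 0.5, 0.2]
gripper_width: 0.2
14.4833 pos [508.3 296.   50.3] x [ 0.  0. -1.] yang -11.01 F [0.4 0.5 0.2] w 0.2 q [29. 27. 99.  0. 54. 40.]
```

```bash

python3 -m creep '[{"translation":[-0.04,-0.2,0],"delta_rot":[0,0,0]},{"translation":[0,0,0],"delta_rot":[0,0,0]}]'
python3 -m creep '[{"translation":[-0.03,-0.15,0],"delta_rot":[0,0,0]},{"translation":[0,0,0],"delta_rot":[0,0,0]}]'
python3 -c "import h;h.tool()"
```

```text
time_s: 14.65
ee_pos: [508.3, 295.5, 50.5]
ee_rot: [167.1, 89.8, 66.1]
force: [0.6, 4.6, -2.1]
gripper_width: 0.6
time_s: 14.82
ee_pos: [508.3, 295.3, 50.5]
ee_rot: [168.4, 89.6, 67.3]
force: [1.5, 8.2, -3.4]
gripper_width: 0.1
14.8167 pos [508.3 295.3  50.5] x [ 0.002  0.006 -1.   ] yang -11.09 F [ 1.5  8.2 -3.4] w 0.1 q [ 29.  27. 100.   0.  53.  40.]
```

It stops firmly with 8 N at the shut position. Backing out, rising, and crossing to the -y end.

```bash

python3 -m creep '[{"translation":[0.38,1.96,0],"delta_rot":[0,0,0]},{"translation":[0.38,1.96,0],"delta_rot":[0,0,0]},{"translation":[0,0,3],"delta_rot":[0,0,0]},{"translation":[0,0,4],"delta_rot":[0,0,0]},{"translation":[0,0,4],"delta_rot":[0,0,0]}]'
python3 -m creep '[{"translation":[0,0,2],"delta_rot":[0,0,0]},{"translation":[-0.6,-3,0],"delta_rot":[0,0,0]},{"translation":[-0.7,-3.5,0],"delta_rot":[0,0,0]},{"translation":[-0.7,-3.5,0],"delta_rot":[0,0,0]},{"translation":[-0.7,-3.5,0],"delta_rot":[0,0,0]}]'
python3 -m creep '[{"translation":[-0.7,-3.5,0],"delta_rot":[0,0,0]},{"translation":[-0.7,-3.5,0],"delta_rot":[0,0,0]},{"translation":[-0.7,-3.5,0],"delta_rot":[0,0,0]},{"translation":[-0.7,-3.5,0],"delta_rot":[0,0,0]},{"translation":[-0.6,-3,0],"delta_rot":[0,0,0]}]'
python3 -c "import h;h.tool()"
```

```text
time_s: 15.23
ee_pos: [514.1, 331.3, 160.2]
ee_rot: [-41.7, 89.8, -142.7]
force: [1.6, 0.7, 0.3]
gripper_width: 0.6
time_s: 15.65
ee_pos: [487.3, 195.2, 180.3]
ee_rot: [20.4, 90.0, -80.6]
force: [1.3, -1.1, -0.2]
gripper_width: 0.4
time_s: 16.07
ee_pos: [452.9, 24.6, 180.3]
ee_rot: [-2.2, 90.0, -103.2]
force: [-0.1, 0.3, 0.7]
gripper_width: 0.5
16.0667 pos [452.9  24.6 180.3] x [-0.    -0.001 -1.   ] yang -11.01 F [-0.1  0.3  0.7] w 0.5 q [  2.   8. 106.  -0.  66.  13.]
```

```bash

python3 -m creep '[{"translation":[0.1,-0.8,0],"delta_rot":[0,0,0]},{"translation":[0,0,-3],"delta_rot":[0,0,0]},{"translation":[0,0,-3],"delta_rot":[0,0,0]},{"translation":[0,0,-2],"delta_rot":[0,0,0]},{"translation":[0,0,0],"delta_rot":[0,0,0]}]'
python3 -m creep '[{"translation":[0,0,-2],"delta_rot":[0,0,0]},{"translation":[0,0,-2],"delta_rot":[0,0,0]},{"translation":[0,0,-1],"delta_rot":[0,0,0]},{"translation":[0,0,0],"delta_rot":[0,0,0]},{"translation":[0,0,0],"delta_rot":[0,0,0]}]'
python3 - <<'E'
from h import *
tool()
for n in ("top","scene"):
    p,d=optics.grab_frame(n); np.savez(n+"11.npz",p=p,d=d)
    c=p[140:280,180:340] if n=="scene" else p[190:310,180:340]
    a=cv2.resize(c[:,:,::-1],None,fx=4,fy=4,interpolation=cv2.INTER_CUBIC);cv2.imwrite(f"pics/{n}11.png",cv2.convertScaleAbs(a,alpha=1.8))
E
```

```text
time_s: 16.48
ee_pos: [451.9, 18.8, 96.8]
ee_rot: [-78.6, 89.5, -179.6]
force: [0.1, -0.2, -0.4]
gripper_width: 0.5
time_s: 16.9
ee_pos: [455.9, 19.0, 51.0]
ee_rot: [106.0, 90.0, 5.0]
force: [0.6, -0.5, 0.1]
gripper_width: 0.6
16.9 pos [455.9  19.   51. ] x [ 0.001  0.    -1.   ] yang -10.98 F [ 0.6 -0.5  0.1] w 0.6 q [  1.  17. 117.   0.  47.  12.]
```

View pics/scene11.png

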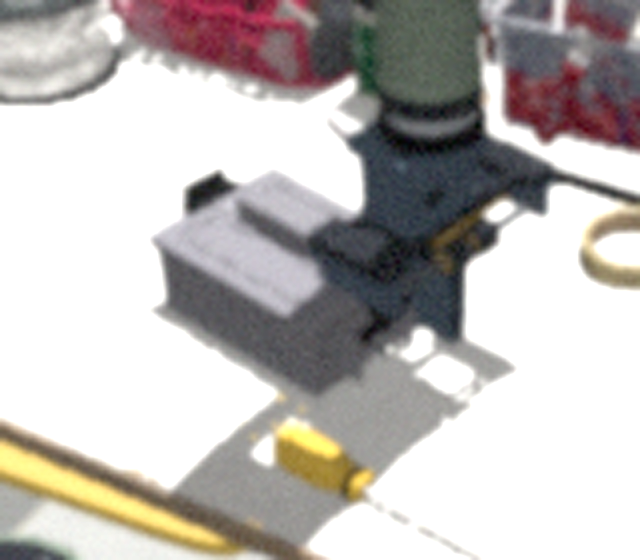

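View pics/top11.png

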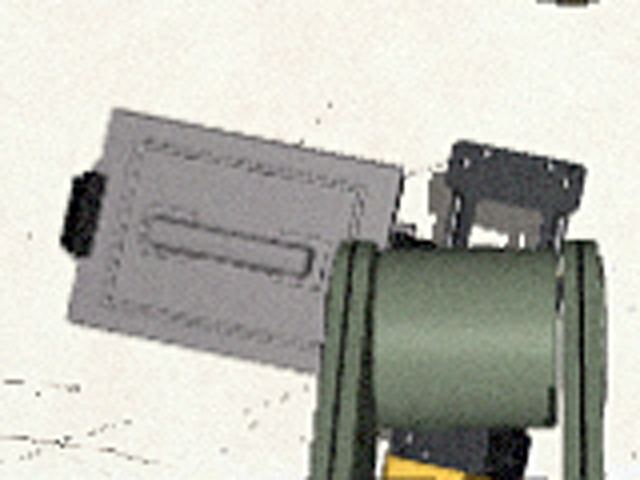

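Fingers are outside the -y tab. Pushing inward (+0.19, +0.98).

```bash

python3 -m creep '[{"translation":[0.19,0.98,0],"delta_rot":[0,0,0]},{"translation":[0.1,0.49,0],"delta_rot":[0,0,0]},{"translation":[0.1,0.49,0],"delta_rot":[0,0,0]},{"translation":[0.1,0.49,0],"delta_rot":[0,0,0]},{"translation":[0,0,0],"delta_rot":[0,0,0]}]'
python3 -m creep '[{"translation":[0.1,0.49,0],"delta_rot":[0,0,0]},{"translation":[0.1,0.49,0],"delta_rot":[0,0,0]},{"translation":[0.1,0.49,0],"delta_rot":[0,0,0]},{"translation":[0,0,0],"delta_rot":[0,0,0]}]'
python3 -c "import h;h.tool()"
python3 -m creep '[{"translation":[0.06,0.29,0],"delta_rot":[0,0,0]},{"translation":[0,0,0],"delta_rot":[0,0,0]}]'
python3 -c "import h;h.tool()"
```

```text
time_s: 17.42
ee_pos: [460.5, 44.2, 50.5]
ee_rot: [128.5, 89.9, 27.6]
force: [0.4, -1.2, -0.2]
gripper_width: 0.4
time_s: 17.75
ee_pos: [463.3, 58.9, 50.2]
ee_rot: [166.5, 90.0, 65.5]
force: [0.3, -0.3, 0.1]
gripper_width: 0.3
17.75 pos [463.3  58.9  50.2] x [ 0.     0.001 -1.   ] yang -10.97 F [ 0.3 -0.3  0.1] w 0.3 q [  6.  18. 115.   0.  47.  17.]
time_s: 17.92
ee_pos: [463.7, 61.2, 50.2]
ee_rot: [-171.3, 90.0, 87.7]
force: [-0.7, 0.6, 0.5]
gripper_width: 0.6
17.9167 pos [463.7  61.2  50.2] x [ 0.  0. -1.] yang -10.99 F [-0.7  0.6  0.5] w 0.6 q [  6.  18. 115.   0.  47.  17.]
```

```bash

python3 -m creep '[{"translation":[0.06,0.29,0],"delta_rot":[0,0,0]},{"translation":[0,0,0],"delta_rot":[0,0,0]}]'
python3 -m creep '[{"translation":[0.04,0.2,0],"delta_rot":[0,0,0]},{"translation":[0,0,0],"delta_rot":[0,0,0]}]'
python3 -m creep '[{"translation":[0.04,0.2,0],"delta_rot":[0,0,0]},{"translation":[0,0,0],"delta_rot":[0,0,0]}]'
python3 -c "import h;h.tool()"
```

```text
time_s: 18.08
ee_pos: [463.8, 62.6, 50.2]
ee_rot: [-9.7, 89.8, -110.6]
force: [-0.9, -4.7, 1.0]
gripper_width: 1.0
time_s: 18.25
ee_pos: [463.8, 63.1, 50.2]
ee_rot: [-6.6, 89.7, -107.5]
force: [-1.0, -11.1, 2.6]
gripper_width: 0.4
time_s: 18.42
ee_pos: [463.9, 63.5, 50.3]
ee_rot: [-6.0, 89.5, -106.8]
force: [-2.0, -17.5, 3.4]
gripper_width: 0.7
18.4167 pos [463.9  63.5  50.3] x [-0.002 -0.008 -1.   ] yang -10.77 F [ -2.  -17.5   3.4] w 0.7 q [  7.  18. 115.  -1.  47.  18.]
```

Firm stop, clip seated. Backing out, rising, and swinging clear so I can see everything.

```bash

python3 -m creep '[{"translation":[-0.38,-1.96,0],"delta_rot":[0,0,0]},{"translation":[-0.38,-1.96,0],"delta_rot":[0,0,0]},{"translation":[0,0,3],"delta_rot":[0,0,0]},{"translation":[0,0,4],"delta_rot":[0,0,0]},{"translation":[0,0,4],"delta_rot":[0,0,0]}]'
python3 -m creep '[{"translation":[0,-2,2],"delta_rot":[0,0,0]},{"translation":[0,-3.5,0],"delta_rot":[0,0,0]},{"translation":[0,-3.5,0],"delta_rot":[0,0,0]},{"translation":[0,-3.5,0],"delta_rot":[0,0,0]},{"translation":[0,-3.5,0],"delta_rot":[0,0,0]}]'
python3 -m creep '[{"translation":[0,0,0],"delta_rot":[0,0,0]},{"translation":[0,0,0],"delta_rot":[0,0,0]},{"translation":[0,0,0],"delta_rot":[0,0,0]}]'
python3 - <<'E'
from h import *
tool()
for n in ("top","scene"):
    p,d=optics.grab_frame(n); np.savez(n+"12.npz",p=p,d=d)
    c=p[140:280,180:340] if n=="scene" else p[190:310,160:320]
    a=cv2.resize(c[:,:,::-1],None,fx=4,fy=4,interpolation=cv2.INTER_CUBIC);cv2.imwrite(f"pics/{n}12.png",cv2.convertScaleAbs(a,alpha=1.8))
th=np.radians(-11.1); ex=np.array([np.cos(th),np.sin(th)]); ey=np.array([-np.sin(th),np.cos(th)]); c=np.array([488.1,178.3])
f=np.load("top12.npz");p,d=f["p"],f["d"];W=wpts("top",d)
m=(p.max(2)<45).astype(np.uint8);m[:195]=0;m[305:]=0;m[:,:170]=0;m[:,310:]=0
P88=onplane("top",np.argwhere(m)[:,::-1].astype(float),90)[:,:2]-c; bx,by=P88@ex,P88@ey
for s in(1,-1):
    k=(by*s>80)&(by*s<140)&(abs(bx)<28); print("clip",s,"extent y",np.percentile(by[k]*s,[1,99]).round(1),"x",np.percentile(bx[k],[2,98]).round(1),k.sum())
zr=W[...,2]; mm=((zr>68)&(zr<84)).astype(np.uint8); mm[:190]=0;mm[310:]=0;mm[:,:170]=0;mm[:,310:]=0
B=W[...,:2]-c; X=B@ex;Y=B@ey
for x0 in(-50,0,50):
  for y0 in(-80,80):
    k=(abs(X-x0)<12)&(abs(Y-y0)<7)&(mm>0); print(x0,y0,np.median(zr[k]).round(1))
k=(mm>0)&(abs(X)<80)&(abs(Y)<88); cs,_=cv2.findContours(((mm>0)&(abs(X)<80)).astype(np.uint8),0,1);cc=max(cs,key=cv2.contourArea)
xx=(onplane("top",cc[:,0].astype(float),76)[:,:2]-c); print("lid x extent",(xx@ex).min(),(xx@ex).max())
# bystanders
f0=np.load("top0.npz")["p"].astype(int)
for nm,(v0,v1,u0,u1) in dict(tape=(150,198,300,346),scraper=(150,198,410,485)).items(): print(nm,np.abs(p.astype(int)-f0)[v0:v1,u0:u1].mean())
E
```

```text
time_s: 18.83
ee_pos: [456.3, 28.1, 160.9]
ee_rot: [-79.6, 89.8, 179.4]
force: [2.0, 0.1, -0.7]
gripper_width: 0.5
time_s: 19.25
ee_pos: [457.2, -132.9, 180.6]
ee_rot: [97.0, 89.9, -4.0]
force: [0.1, 0.3, 0.2]
gripper_width: 0.4
time_s: 19.5
ee_pos: [457.1, -131.1, 180.0]
ee_rot: [-139.3, 89.9, 119.7]
force: [-0.7, 0.6, -0.8]
gripper_width: 0.4
19.5 pos [ 457.1 -131.1  180. ] x [-0.001  0.001 -1.   ] yang -11.05 F [-0.7  0.6 -0.8] w 0.4 q [-17.  10. 104.   0.  66.  -6.]
clip 1 extent y [ 82.9 101.1] x [-22.6  24.3] 152
clip -1 extent y [ 84.8 105.1] x [-22.   26.2] 180
-50 -80 76.2
-50 80 76.0
0 -80 77.1
0 80 76.2
50 -80 75.5
50 80 76.0
lid x extent -68.06126285621511 66.98281474368183
tape 5.043780193236715
scraper 5.174814814814815
```

View pics/scene12.png

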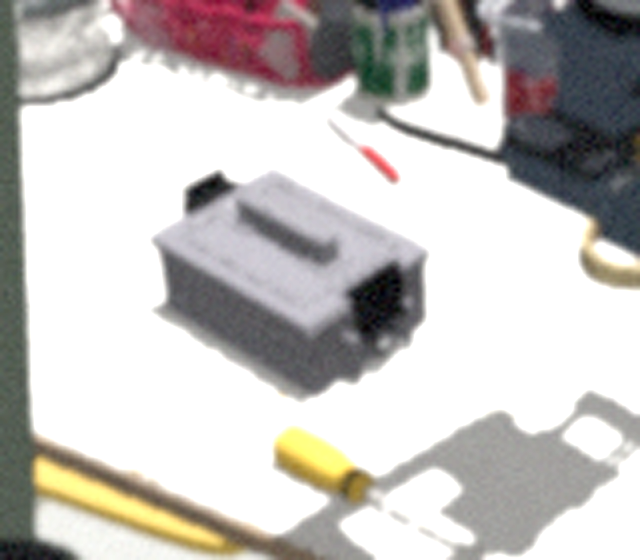

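View pics/top12.png

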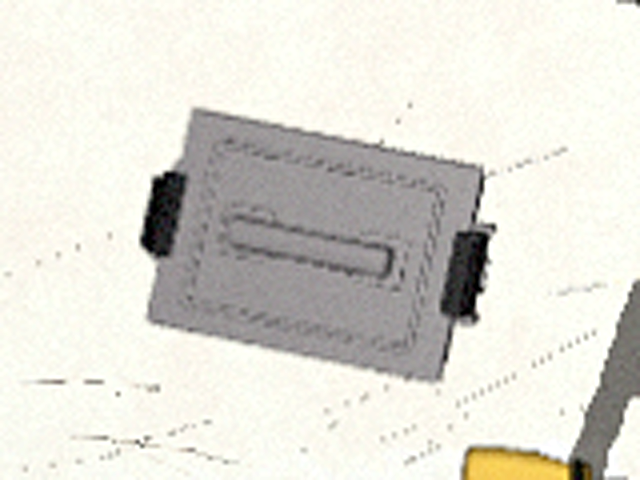

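Both clips lie over the lid edge. The two push stops are 236.6 mm apart along the box; less the 32 mm pad width that is 204.6 mm, against 2×102 expected. The lid top is 76 mm all round and the bystanders haven't changed. Handing in.

```bash
python3 -c "
from workcell import env; print(env.job_done())"
```

```text
the job is handed in; nothing more can be done
None
```

The lid is fully down on the box and both end clips are snapped shut. I handed the job in at about 19.6 s on the robot's clock; it reports no verdict.

**What I did:** I took the lid by its bar, set it on the rim and let go. It stopped firmly (14 N) at the height for fully down. Then I pushed each clip shut with the closed fingers, to a firm stop (8 N at +y, 17.5 N at -y).

**Last checks:**
- **Lid:** its top reads 75.5–77.1 mm at six points, against 76 mm expected. It is centred within about 1 mm across the short side; along the long side, within 1 mm when I lowered it.
- **Clips:** the two push stops are 204.6 mm apart over the clips' outer faces, against 204 mm expected.
- **Surroundings:** the tape roll and scraper look unchanged in the top picture. The arm ended well clear and touching nothing.

**What failed or disagreed:**
- **First grasp missed:** the camera showed the fingertips about 33 mm higher than the reported tool position implies. I measured that offset and worked with it.
- **First move over the box fell 5–6 mm short:** my rows did not add up to the full distance, so I corrected it before lowering the lid.
- **-y clip edge:** it measured 105 mm from the centre in the picture instead of 102 mm, probably because the dark mask caught parts near the hinge. The firm stop and the stop spacing both show it shut.

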